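# Load two ground discs into the lift magazine and shut its retaining bar

## Robot

A 7-joint arm with a two-finger parallel gripper is mounted at the origin on the work surface. World frame = base frame: x ahead of the robot, y to its left, z up, the work surface at z = 0. Lengths are in m, angles in rad, forces in N, time in s.
With the tool pointing down it reaches from about 0.425 to 0.925 m from the base axis. Payload 6.8 kg.
Tool frame: the origin (TCP) lies midway between the tips of the shut fingers; the grasp point (between the pads) lies 19 mm behind it (manip.grip_point_offset is the distance from the TCP to the grasp point, in m); z points along the fingers, y is the direction in which the jaws open and shut (so a half turn about z gives the same grasp; the last joint's range is limited). The gripper opens to 88 mm and grips with 3 to 60 N. Pads are 20 mm wide; open, the fingers measure 115 mm over their backs; the gripper's body (75 mm by 178 mm) begins 61 mm behind the grasp point.
Start: joints at [1.119, 0.477, 0.022, 1.555, -0.011, 1.109, -0.083], TCP at [0.228, -0.636, 0.223] pointing down, gripper open.
Joint ranges: [-2.96, 2.96], [-0.34, 2.1], [-1.41, 1.46], [0.24, 2.44], [-1.37, 4.51], [0.17, 1.92], [-2.96, 2.96]. Speed limits (rad/s): [2.39, 2.39, 3.14, 3.14, 3.14, 3.14, 3.14].

## Interface

Orientations are given as a unit quaternion [x, y, z, w].
In Python, from bench import sensors, eyes, sign_off, finder, manip gives the robot as it stands.
- The arm moves only by the shell command python3 -m crank 'ROWS' [FORCE]. ROWS is JSON, one flat list of numbers, 7 for each row, row after row: the shift along the tool's x, y, z in m, then the turn, a rotation vector about the tool's x, y, z in rad, then the opening, from 0 (shut) to 1 (fully open). In form: [dx, dy, dz, rx, ry, rz, fingers, dx, dy, dz, rx, ry, rz, fingers, ...]. A call has 1 to 8 rows; each row is the pose to reach, as a shift and turn from the pose commanded when the call began, along the tool's axes at that moment; what a row does not reach only later rows make up. A row lasts 1/10 s, in which the tool goes at most 50 mm and 8.59 degrees, less where a joint would pass 70% of its speed; a pose out of reach is approached as far as the arm can. A call with a gripper value outside its range is refused whole. The fingers move at their own pace and stop on an object; FORCE is the grip in N (left out, the last holds). Time passes only in rows, so rows that repeat a pose let the fingers close. It gives the time, the measured TCP pose, the force and the opening at its end, in the units of the state.
- sensors.state(): the state, without advancing time (a new reading comes with each control period).
- eyes.capture(name): name is "scene" or "top" or "wrist"; returns (picture, depth): 420x560x3 uint8, red, green, blue; 420x560 float32, m along the optical axis (not along the pixel's ray), 0 where there is no reading.
- eyes.camera_model(name): a dict with "mtx" (3x3 intrinsics, pixels), "k1" (the pictures are not rectified: a ray, as slopes to the right and down, at radius r is drawn at 1 + k1 r^2 times it, then the intrinsics apply), "R" (3x3) and "t" (3): a world point X has camera coordinates R X + t. Camera axes: x right, y down, z forward; pixel columns grow to the right and rows downward; lengths in m; the calibration is good to about 2 mm. A picture is of the moment at which its call begins: read the wrist's pose just before it. camera_model takes no time and is no camera call; for the wrist camera it gives the pose at the moment of the call.
- sign_off(): hands the job in, once; it reports no verdict.
Trained networks look in the newest picture that a camera, given by its name, has taken for a name from the list of things; names that differ only in an ending like _2 or _b are one class to them, and where a whole thing is asked for, a point or a joint stands for the part that bears it (a point fixed in the world has none). Each returns a list of dicts, best first, with "conf" (0 to 1); they miss things now and then, are a little off and sometimes report something else, mostly with a low value. They report only what shows in the picture. A call takes as long as a camera call. They do not tell look-alikes from the thing itself.
- finder.boxes_of(target, camera): "box" ([left, top, right, bottom] in pixels, round what is visible of it).
- finder.regions_of(target, camera): "region" (420x560 bool, what is visible of it) and "box" ([left, top, right, bottom] in pixels, round what is visible of it).
The state is a dict: "time_s": time; "q": joint angles; "qvel": joint speeds; "joint_efforts": joint torques, N m; "ee_pos": TCP position; "ee_rot": TCP orientation; "contact_force": force on the tool from outside, world axes, zero at the start; "wrist_torque": the same for the moment, N m; "finger_gap": finger opening in m.
Only numpy, scipy, OpenCV 4.12 (cv2) and the standard library are available. Lean on these libraries where they do the work, as an engineer would, in place of code of your own. Each camera call takes 0.05 s, during which the arm holds its last target.

## Task

Finish loading the disc magazine: raise or lower it by its side grip until the right slot is level with the deck, then slide the thick steel disc off the deck into the empty tall slot at the top, and the thin disc likewise into the empty low slot, each fully home against the back stops. When both are in, swing the retaining bar shut across the front of the slots. Do not tip a disc or let it fall off the deck, and leave the other things on and around the stand where they are.

Things in the scene. Friction and masses are not known exactly. Their poses are not given: they have to be found in the camera images.
- stand: Fixed loading stand. Origin on the table under the magazine's centre; x = loading direction (deck to magazine), y = left, z up. 'Before' and 'left' below are in this frame. Behind the magazine, at x = +95 mm, two guide rods with a bridge, top 249 mm above the table.
- deck_mouth (a point): Middle of the deck's far edge, on its top; axes as the stand's. The deck is a flat black plastic sheet 110 mm above the table, from here 158 mm back and 185 mm to either side, i.e. stand x -252 to -94 mm. A flush tongue 40 mm wide runs from here 42 mm forward along the centre line, ending 18 mm before the magazine's uprights.
- magazine (a joint): Height of the magazine on its counterbalanced lift, m: 0 = bottom stop, 0.08 = top stop; stays where left, up to 20 N to move. Ledges above the table at q: bottom slot 34 mm + q and third slot 68 mm + q (both already filled, discs fixed), empty low slot 51 mm + q, empty tall top slot 92 mm + q. Flush with the deck at q = 0.059 (low), 0.018 (tall); discs enter best with ledges 1 to 3 mm below the deck.
- slot_thin (a point): Home of the thin disc in the empty low slot: where the centre of its underside rests. Axes as the stand's. Side ledges 74 mm apart, lead-ins bent down, clear height 13 mm, 97 mm wide between uprights (mouth flared). Uprights and ledges begin 34 mm before it, so a home disc sticks out 12 mm. Two rods at the back stop the disc exactly here. Uprights' top 61 mm above.
- slot_thick (a point): Home of the thick disc in the empty tall slot, the topmost, 41 mm above slot_thin: where the centre of its underside rests. Clear height 20 mm, open above but for a rear tie bar; same widths, lead-ins and back stops. Uprights' top 20 mm above.
- lift_grip (a point): Middle of the lift grip on the magazine's right: black horizontal round bar, 16 mm in diameter, along y, from 52 to 130 mm right of the magazine's centre, collar of 22 mm at its end. This point is 105 mm right of and 10 mm beyond the magazine's centre, 21 mm above slot_thin. Pinch it from above with fingers closing along x.
- retainer (a joint): Angle of the retaining bar, rad: 0 = shut (stop), 3.4 = widest open. Friction hinge, about 1 N at the knob; stays where left. Opens clockwise seen from above: from shut it swings towards the deck, then out to the left and back beside the magazine.
- retainer_knob (a point): Centre of the black ball knob, 16 mm in diameter, on top of the retaining bar (vertical steel rod 8 mm thick spanning all slots), 22 mm above the uprights' top. Circles its hinge at 42 mm; shut, it is 26 mm left of and 46 mm before the magazine's centre.
- retainer_hinge (a point): On the vertical hinge axis of the retaining bar, at the knob's height: 46 mm before and 68 mm left of the magazine's centre. Axes as the stand's.
- disc_thick: Loose thick disc, bright ground steel, 92 mm in diameter, 14 mm thick, about 0.7 kg, small dimple in the middle. Origin at the centre of its underside. Lies on the left or right of the deck; too wide to grasp across: push it by its rim.
- disc_thin: Loose thin disc, bright ground steel, 92 mm in diameter, 7 mm thick, about 0.35 kg; otherwise as the thick one.
- bush: Bystander: steel bush 32 mm in diameter, 18 mm high, on the near middle of the deck. Origin under its centre.
- point: Bystander: turned steel point 143 mm high, 46 mm in diameter, standing on the table left of the magazine. Origin under its centre.
- brush: Bystander: hand brush, 170 mm long, lying on the table left of the stand.
- spanner: Bystander: spanner, 180 mm long, lying on the table right of the stand.
There are look-alikes about, which are no part of the job. Leave any purple look-alike of the disc_thin alone.

How it is judged:
By the outcome, as a careful person would: the job done as asked, in the order asked, and still so for the second after the job is handed in, with the robot touching nothing.
It also fails if it takes over 72 s, if anything falls off the work surface, if the arm or the gripper's body presses on something with over 40 N, if the wrist force passes 120 N, or if a joint passes its speed limit or range.

## Working session

There is one attempt and no reset: what is moved stays moved. The work goes in short steps, Python scripts to look and compute and a shell command to move; the robot and the scene stay as the last step left them, time stands still between calls to the robot, and variables do not carry over. Pictures are saved under pics/ and viewed, and the job is handed in when it is done.

```bash
ls; mkdir -p pics; python3 - <<'E'
from bench import sensors, eyes, finder, manip
import cv2
print(sensors.state())
for n in ("scene","top"):
    p,d=eyes.capture(n); cv2.imwrite(f"pics/{n}0.png",p[:,:,::-1])
    m=eyes.camera_model(n); print(n,m)
print(manip.grip_point_offset)
E
```

```text
pics
{'time_s': 0.0, 'q': array([ 1.1188869 ,  0.4777737 ,  0.02236472,  1.55640991, -0.01148833,
        1.10930103, -0.08310762]), 'qvel': array([-7.51099141e-04,  6.94410908e-05, -1.07333102e-03, -1.06918744e-03,
        2.41779740e-04, -7.01756672e-04, -1.28770037e-03]), 'joint_efforts': array([-4.33843979e-04, -5.82846236e+01,  1.53449211e+00, -2.72603542e+01,
       -5.43059106e-02,  1.70332950e-02,  1.61854455e-04]), 'ee_pos': array([ 0.2272985 , -0.63495885,  0.22171746]), 'ee_rot': array([ 9.85260573e-01,  1.71057961e-01, -2.24975200e-04, -8.52553559e-04]), 'contact_force': array([ 0.57015288, -0.25864853,  0.22591282]), 'wrist_torque': array([ 0.03823308, -0.01152589,  0.03544076]), 'finger_gap': 0.08811459889726653}
scene {'mtx': array([[444.33620179,   0.        , 279.45060365],
       [  0.        , 444.33620179, 215.61675033],
       [  0.        ,   0.        ,   1.        ]]), 'k1': -0.09205909140747914, 'R': array([[-0.14803775,  0.98889901,  0.01278988],
       [ 0.81843435,  0.12975886, -0.55975696],
       [-0.5552027 , -0.07239748, -0.82855813]]), 't': array([ 0.05133811, -0.36977448,  1.31219625])}
top {'mtx': array([[450.63810367,   0.        , 278.43274144],
       [  0.        , 450.63810367, 208.50477698],
       [  0.        ,   0.        ,   1.        ]]), 'k1': -0.06518842190108654, 'R': array([[-0.1591518 , -0.98725109, -0.00244884],
       [-0.96501053,  0.15608908, -0.21069141],
       [ 0.20838756, -0.03116876, -0.97754955]]), 't': array([0.09038072, 0.55068321, 0.97614155])}
0.0187
```

View pics/scene0.png

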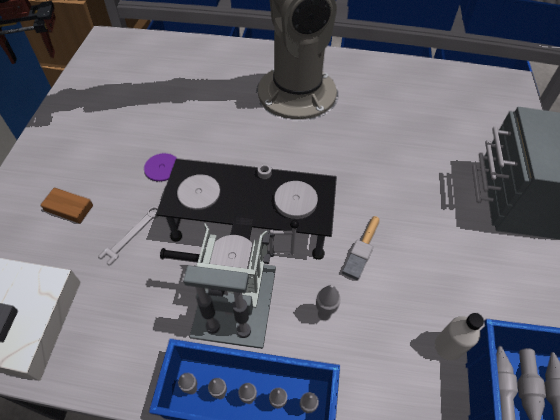

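View pics/top0.png

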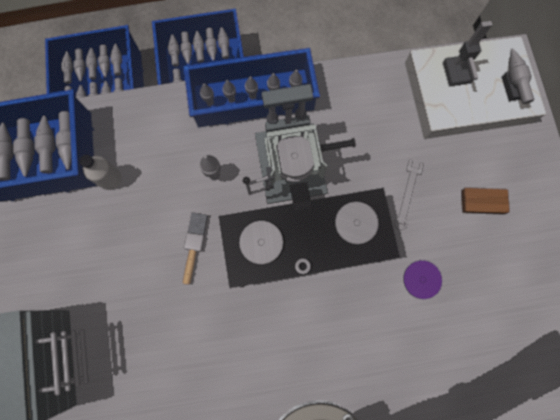

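The scene view shows the discs on the deck at (198,191) and (296,198), the bush at (265,171), the magazine at (232,260) and the knob near (294,224). A purple disc lies on the table at (161,167). The top view has the discs at (262,242) and (357,222). Next I'll measure these with depth.

```bash
cat > h.py <<'E'
import numpy as np, cv2
from bench import sensors, eyes, finder, manip
from scipy.spatial.transform import Rotation as Ro
def cloud(d,m):
    K=m["mtx"];h,w=d.shape
    u,v=np.meshgrid(np.arange(w),np.arange(h))
    p=np.stack([u,v],-1).reshape(-1,1,2).astype(float)
    n=cv2.undistortPoints(p,K,np.array([m["k1"],0,0,0,0.])).reshape(h,w,2)
    c=np.concatenate([n,np.ones((h,w,1))],-1)*d[...,None]
    return (c-m["t"])@m["R"]   # R^T (c-t)
def project(X,m):
    X=np.atleast_2d(X)
    r=cv2.Rodrigues(m["R"])[0]
    return cv2.projectPoints(X.astype(float),r,m["t"],m["mtx"],np.array([m["k1"],0,0,0,0.]))[0].reshape(-1,2)
def rayz(uv,z,m):
    n=cv2.undistortPoints(np.array([[uv]],float),m["mtx"],np.array([m["k1"],0,0,0,0.])).reshape(2)
    dirw=m["R"].T@np.array([n[0],n[1],1]); o=-m["R"].T@m["t"]
    return o+dirw*(z-o[2])/dirw[2]
E
python3 - <<'E'
from h import *
for n in ("top","scene"):
    p,d=eyes.capture(n); m=eyes.camera_model(n); W=cloud(d,m); np.savez(f"{n}0.npz",p=p,d=d,W=W)
    g=p.astype(int).max(-1)
    mk=(abs(W[...,2]-.11)<.012)&(g<60)&(d>0)&(W[...,0]<0.75)
    mk=cv2.morphologyEx(mk.astype(np.uint8),cv2.MORPH_OPEN,np.ones((5,5)))
    k,l,s,c=cv2.connectedComponentsWithStats(mk); i=1+np.argmax(s[1:,4]); P=W[l==i]
    print(n,"deck z",np.median(P[:,2]), cv2.minAreaRect(P[:,:2].astype(np.float32)), len(P))
    for t in ["disc_thick","disc_thin","bush","point","retainer_knob","lift_grip","magazine","retainer"]:
        for r in finder.regions_of(t,n)[:4]:
            Q=W[r["region"]&(d>0)]
            print(t,round(r["conf"],2),np.round(r["box"]),np.round(np.median(Q,0),4), "z95",np.round(np.percentile(Q[:,2],[5,50,95]),4))
print(sensors.state()["time_s"])
E
```

```text
top deck z 0.10935635911582894 ((0.4977152943611145, -0.05148874223232269), (0.19868551194667816, 0.3670685589313507), 0.8557621240615845) 8941
disc_thick 0.93 [243. 221. 285. 260.] [0.4784 0.0522 0.1233] z95 [0.1204 0.1233 0.126 ]
disc_thick 0.4 [220.  84. 399. 288.] [ 0.5371 -0.0466  0.1099] z95 [0.0096 0.1099 0.2307]
disc_thin 0.97 [336. 200. 380. 240.] [ 0.488  -0.1586  0.1162] z95 [0.1133 0.1162 0.1191]
disc_thin 0.69 [405. 260. 440. 298.] [ 0.347  -0.3082  0.0063] z95 [0.0029 0.0063 0.0097]
disc_thin 0.16 [294. 260. 311. 274.] [ 0.4159 -0.0253  0.1266] z95 [0.1201 0.1266 0.1296]
bush 0.63 [298. 258. 315. 277.] [ 0.4143 -0.027   0.1271] z95 [0.1227 0.1271 0.1297]
point 0.62 [201. 154. 221. 181.] [0.6702 0.1384 0.0989] z95 [0.0091 0.0989 0.134 ]
retainer_knob 0.58 [243. 176. 269. 195.] [0.5983 0.0521 0.1672] z95 [-0.0007  0.1672  0.2069]
lift_grip 0.74 [242. 113. 355. 195.] [ 0.6572 -0.0473  0.1469] z95 [0.0896 0.1469 0.18  ]
lift_grip 0.66 [242. 220. 284. 263.] [0.4783 0.0516 0.1233] z95 [0.1201 0.1233 0.126 ]
magazine 0.66 [242. 109. 358. 195.] [ 0.6572 -0.0472  0.147 ] z95 [0.
[... 698 characters left out ...]
479]
bush 0.51 [258. 163. 271. 178.] [ 0.4195 -0.0252  0.1246] z95 [0.1109 0.1246 0.1293]
bush 0.31 [340. 215. 379. 282.] [0.5346 0.2108 0.0178] z95 [0.0086 0.0178 0.0214]
point 0.78 [316. 281. 341. 317.] [0.693  0.1424 0.0924] z95 [0.0102 0.0924 0.1325]
retainer_knob 0.77 [274. 223. 299. 255.] [0.6011 0.0558 0.1704] z95 [0.0931 0.1704 0.2067]
lift_grip 0.71 [162. 220. 299. 321.] [ 0.6631 -0.033   0.1472] z95 [0.0935 0.1472 0.1809]
lift_grip 0.6 [272. 180. 316. 219.] [0.4857 0.0536 0.1238] z95 [0.1192 0.1238 0.1261]
magazine 0.78 [161. 223. 297. 327.] [ 0.6629 -0.0326  0.1471] z95 [0.0926 0.1471 0.1808]
retainer 0.85 [268. 220. 296. 256.] [0.6015 0.052  0.1591] z95 [0.0941 0.1591 0.2066]
1.0
```

The left disc's top is at about 124 mm, so it is the thick one (14 mm). The right disc's top is at about 117 mm, so it is the thin one (7 mm). The third candidate is purple and on the table, so I leave it. Next I fit the stand pose and the discs more precisely, and check an enlarged crop.

```bash
cat > fit.py <<'E'
from h import *
for n in ("top","scene"):
    f=np.load(f"{n}0.npz"); p,d,W=f["p"],f["d"],f["W"]; m=eyes.camera_model(n)
    g=p.astype(int).max(-1)
    reg=(W[...,0]>.35)&(W[...,0]<.63)&(abs(W[...,1]+.05)<.22)&(d>0)
    mk=(reg&(W[...,2]>.095)&(W[...,2]<.132)).astype(np.uint8)
    mk=cv2.morphologyEx(mk,cv2.MORPH_OPEN,np.ones((25,25)))
    k,l,s,c=cv2.connectedComponentsWithStats(mk); i=1+np.argmax(s[1:,4])
    cs,_=cv2.findContours((l==i).astype(np.uint8),cv2.RETR_EXTERNAL,cv2.CHAIN_APPROX_NONE)
    c=max(cs,key=cv2.contourArea).reshape(-1,2)
    P=np.array([rayz(q,.11,m)[:2] for q in c])
    r=cv2.minAreaRect(P.astype(np.float32)); print(n,"deck",r, np.round(cv2.boxPoints(r),4).tolist())
    for nm,x,y,z in (("thick",.482,.053,.124),("thin",.491,-.157,.117),("bush",.417,-.026,.128)):
        R=.065 if nm!="bush" else .022
        mm=reg&(np.hypot(W[...,0]-x,W[...,1]-y)<R)&(g>75)
        # project bright blob contour at top plane
        mk=cv2.morphologyEx(mm.astype(np.uint8),cv2.MORPH_CLOSE,np.ones((5,5)))
        cs,_=cv2.findContours(mk,cv2.RETR_EXTERNAL,cv2.CHAIN_APPROX_NONE)
        c=max(cs,key=cv2.contourArea).reshape(-1,2)
        P=np.array([rayz(q,z,m)[:2] for q in c])
        (cx,cy),rad=cv2.minEnclosingCircle(P.astype(np.float32))
        print(n,nm,round(cx,4),round(cy,4),"r",round(rad,4))
E
python3 fit.py; python3 - <<'E'
import cv2
a=cv2.imread('pics/top0.png'); s=cv2.imread('pics/scene0.png')
cv2.imwrite('pics/topc.png',cv2.resize(a[80:300,200:400],None,fx=2.7,fy=2.7,interpolation=cv2.INTER_CUBIC))
cv2.imwrite('pics/scec.png',cv2.resize(s[150:350,140:360],None,fx=3,fy=3,interpolation=cv2.INTER_CUBIC))
E
```

```text
top deck ((0.5029149055480957, -0.06584150344133377), (0.10884369909763336, 0.10344300419092178), 80.76067352294922) [[0.4431000053882599, -0.11129999905824661], [0.545199990272522, -0.12790000438690186], [0.5626999735832214, -0.020400000736117363], [0.46059998869895935, -0.003800000064074993]]
top thick 0.4791 0.0525 r 0.0474
top thin 0.4889 -0.1578 r 0.0471
top bush 0.411 -0.0206 r 0.0227
scene deck ((0.45798569917678833, 0.0513191819190979), (0.0820484310388565, 0.07334981858730316), 8.546904563903809) [[0.41200000047683716, 0.08150000125169754], [0.42289999127388, 0.008999999612569809], [0.5040000081062317, 0.0210999995470047], [0.49309998750686646, 0.09369999915361404]]
scene thick 0.4808 0.0537 r 0.047
scene thin 0.4908 -0.156 r 0.0475
scene bush 0.4172 -0.0245 r 0.017
```

View pics/topc.png

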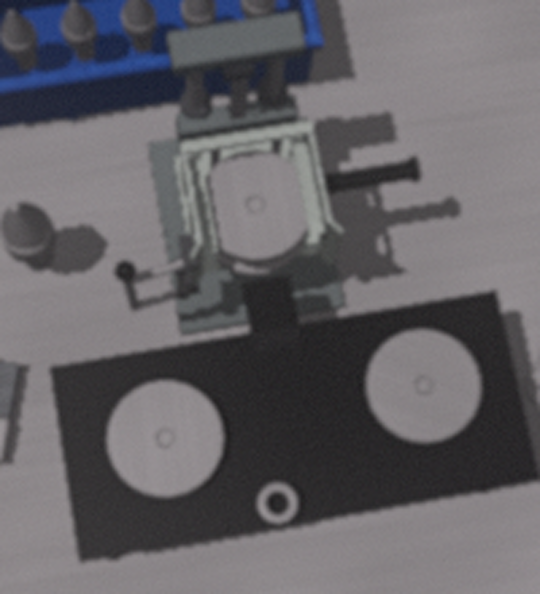

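View pics/scec.png

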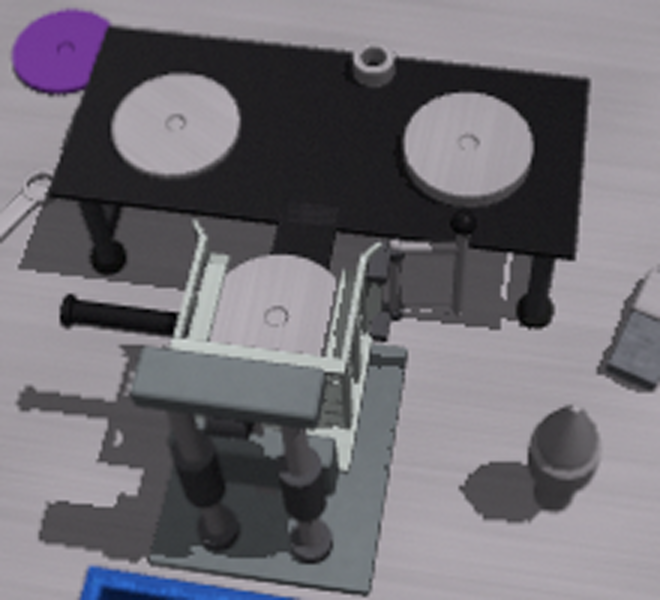

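The crops confirm it: the left disc shows a thick rim, the right disc is thin, and the knob points left from its hinge. The deck fit failed, so I redo it with the dark mask.

```bash
cat > fit2.py <<'E'
from h import *
from scipy.optimize import least_squares
for n in ("top","scene"):
    f=np.load(f"{n}0.npz"); p,d,W=f["p"],f["d"],f["W"]; m=eyes.camera_model(n)
    g=p.astype(int).max(-1)
    reg=(W[...,0]>.35)&(W[...,0]<.64)&(abs(W[...,1]+.05)<.24)&(d>0)
    mk=(reg&(W[...,2]>.1)&(W[...,2]<.12)&(g<62)).astype(np.uint8)
    mk=cv2.morphologyEx(mk,cv2.MORPH_OPEN,np.ones((3,3)))
    k,l,s,c=cv2.connectedComponentsWithStats(mk); i=1+np.argmax(s[1:,4])
    cs,_=cv2.findContours((l==i).astype(np.uint8),cv2.RETR_EXTERNAL,cv2.CHAIN_APPROX_NONE)
    c=max(cs,key=cv2.contourArea).reshape(-1,2)
    P=np.array([rayz(q,.11,m)[:2] for q in c])
    # outline: T shape in stand frame ; signed residual = distance to outline segments
    V=np.array([[-252,185],[-252,-185],[-94,-185],[-94,-20],[-52,-20],[-52,20],[-94,20],[-94,185],[-252,185]])/1e3
    def res(x):
        c_,s_=np.cos(x[2]),np.sin(x[2]); Q=(P-x[:2])@np.array([[c_,-s_],[s_,c_]])
        D=[]
        for a,b in zip(V[:-1],V[1:]):
            t=np.clip(((Q-a)@(b-a))/((b-a)@(b-a)),0,1); D.append(np.linalg.norm(Q-a-t[:,None]*(b-a),axis=1))
        return np.min(D,0)
    best=min((least_squares(res,[.66,-.05+dy,y],loss="soft_l1",f_scale=.002) for y in (-.1,0,.1) for dy in(0,.02)),key=lambda r:r.cost)
    x,y,t=best.x; print(n,"stand",np.round(best.x,4),"deg",np.degrees(t),"med res",np.median(res(best.x)))
    Rm=np.array([[np.cos(t),-np.sin(t)],[np.sin(t),np.cos(t)]])
    for nm,q in (("thick",(.48,.053)),("thin",(.49,-.157)),("bush",(.4172,-.0245))): print(nm,(np.array(q)-[x,y])@Rm)
    # magazine heights
    Q=(W[...,:2]-[x,y])@Rm; 
    sel=(abs(Q[...,0])<.02)&(abs(abs(Q[...,1])-.05)<.006)&(d>0)&(W[...,2]>.13); print("upright tops",np.percentile(W[sel][:,2],[10,50,90]),sel.sum())
    sel=(abs(Q[...,0]-.01)<.015)&(abs(Q[...,1]+.105)<.015)&(d>0)&(W[...,2]>.05); print("grip z",np.percentile(W[sel][:,2],[10,50,90]),np.median(Q[sel],0))
    sel=(abs(Q[...,0])<.02)&(abs(Q[...,1])<.02)&(d>0)&(W[...,2]>.05); print("slot3 disc z",np.median(W[sel][:,2]))
    sel=(W[...,2]>.196)&(W[...,2]<.22)&(Q[...,0]<0)&(d>0)&(Q[...,0]>-.12)&(abs(Q[...,1])<.15); print("knob",W[sel].mean(0) if sel.any() else None,Q[sel].mean(0),sel.sum(), W[sel][:,2].max())
E
python3 fit2.py
```

```text
top stand [ 0.6499 -0.0484  0.0151] deg 0.8675064160962146 med res 0.0028398835078777274
thick [-0.16833813  0.10394934]
thin [-0.16151873 -0.10617799]
bush [-0.2323043   0.02740903]
upright tops [0.15638498 0.16790605 0.1784728 ] 169
grip z [0.14012047 0.14401753 0.14679908] [ 0.00805795 -0.10498154]
slot3 disc z 0.1473906422132187
knob [0.59481734 0.06081982 0.20489812] [-0.05341555  0.1100299 ] 47 0.2101192604254875
scene stand [ 0.6537 -0.0473  0.0185] deg 1.0616343222133469 med res 0.0021152415578460093
thick [-0.17183682  0.10349006]
thin [-0.16572941 -0.10665917]
bush [-0.23606196  0.02716692]
upright tops [0.15262771 0.16862758 0.17912075] 245
grip z [0.13949223 0.14424637 0.14694877] [ 0.01062776 -0.10466536]
slot3 disc z 0.1482536228526199
knob [0.59981887 0.06200202 0.2049464 ] [-0.05187173  0.11027054] 60 0.21050323411791402
```

```bash
cat > go.py <<'E'
# usage: go.py x y z yawdeg_of_tool_y(world)  -> tool-frame deltas from measured pose
from h import *
import sys
def rel(x,y,z,yaw):
    s=sensors.state(); R0=Ro.from_quat(s["ee_rot"]); 
    t=np.radians(yaw); ty=np.array([np.cos(t),np.sin(t),0]); tz=np.array([0,0,-1.]); tx=np.cross(ty,tz)
    R1=Ro.from_matrix(np.stack([tx,ty,tz],1)); 
    d=R0.inv().apply(np.array([x,y,z])-s["ee_pos"]); r=(R0.inv()*R1).as_rotvec()
    print("t",round(s["time_s"],2),"pos",np.round(s["ee_pos"],4),"yaw_ty",round(np.degrees(np.arctan2(*R0.as_matrix()[[1,0],1])),2),"F",np.round(s["contact_force"],1),"gap",round(s["finger_gap"],4))
    print("rel",np.round(d,4),np.round(r,4))
if __name__=="__main__": rel(*map(float,sys.argv[1:5]))
E
python3 -m crank '[0.531,-0.379,-0.18,0,0,-1.2,1,0.531,-0.379,-0.18,0,0,-1.2,1,0.531,-0.379,-0.18,0,0,-1.2,1,0.531,-0.379,-0.18,0,0,-1.2,1,0.531,-0.379,-0.18,0,0,-1.2,1,0.531,-0.379,-0.18,0,0,-1.2,1,0.531,-0.379,-0.18,0,0,-1.2,1,0.531,-0.379,-0.18,0,0,-1.2,1]'; python3 go.py .6 -.1 .4 1
```

```text
time_s: 1.8
ee_pos: [0.4483, -0.3171, 0.33]
ee_rot: [0.715, 0.7, -0.0, 0.0]
contact_force: [0.5, -0.7, -0.5]
finger_gap: 0.0877
t 1.8 pos [ 0.4483 -0.3171  0.33  ] yaw_ty -1.21 F [ 0.5 -0.7 -0.5] gap 0.0877
rel [ 0.2202  0.1472 -0.0701] [ 0.0005  0.0007 -0.0385]
```

```bash
python3 -m crank '[0.22,0.1,-0.07,0,0,-0.038,1,0.22,0.1,-0.07,0,0,-0.038,1,0.22,0.1,-0.07,0,0,-0.038,1,0.22,0.1,-0.07,0,0,-0.038,1,0.22,0.1,-0.07,0,0,-0.038,1,0.22,0.1,-0.07,0,0,-0.038,1,0.22,0.1,-0.07,0,0,-0.038,1]'; python3 - <<'E'
from h import *
s=sensors.state(); m=eyes.camera_model("wrist"); p,d=eyes.capture("wrist"); cv2.imwrite("pics/w1.png",p[:,:,::-1])
W=cloud(d,m); np.savez("w1.npz",p=p,d=d,W=W,R=m["R"],t=m["t"],mtx=m["mtx"],k1=m["k1"]); print(m, s["ee_pos"])
E
```

```text
time_s: 2.5
ee_pos: [0.5539, -0.1002, 0.3993]
ee_rot: [0.702, 0.712, 0.0, 0.0]
contact_force: [0.5, 0.5, -0.7]
finger_gap: 0.0878
{'mtx': array([[314.19676298,   0.        , 278.8192186 ],
       [  0.        , 314.19676298, 213.2967395 ],
       [  0.        ,   0.        ,   1.        ]]), 'k1': -0.06128769674625394, 'R': array([[ 9.99901418e-01,  1.40371697e-02,  3.34151229e-04],
       [ 1.34375336e-02, -9.63548432e-01,  2.67196280e-01],
       [ 4.07265044e-03, -2.67165450e-01, -9.63642068e-01]]), 't': array([-0.55231618, -0.18250566,  0.53079803])} [ 0.55387803 -0.10021326  0.39934644]
```

View pics/w1.png

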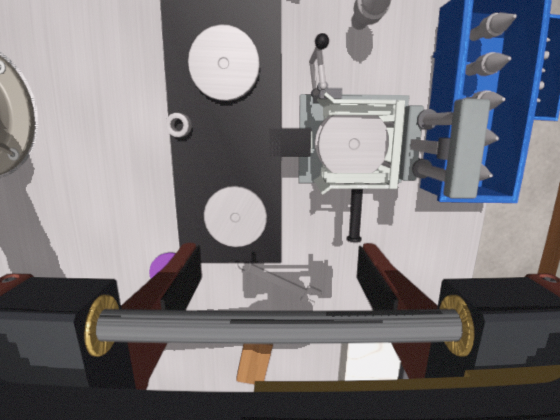

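The wrist view shows the thick disc at (224,62), the thin disc at (235,217), the bush at (179,125), the knob at (322,41) and the grip bar at (355,215). I fit the stand from this view too.

```bash
cat > fit3.py <<'E'
from h import *
import sys
from scipy.optimize import least_squares
def run(fn):
    f=np.load(fn); p,d,W=f["p"],f["d"],f["W"]; m={k:f[k] for k in("R","t","mtx")}; m["k1"]=float(f["k1"])
    g=p.astype(int).max(-1)
    reg=(W[...,0]>.35)&(W[...,0]<.64)&(abs(W[...,1]+.05)<.24)&(d>0)
    mk=(reg&(W[...,2]>.1)&(W[...,2]<.12)&(g<75)).astype(np.uint8)
    mk=cv2.morphologyEx(mk,cv2.MORPH_OPEN,np.ones((3,3)))
    k,l,s,c=cv2.connectedComponentsWithStats(mk); i=1+np.argmax(s[1:,4]); print("deckz",np.median(W[l==i][:,2]))
    cs,_=cv2.findContours((l==i).astype(np.uint8),cv2.RETR_EXTERNAL,cv2.CHAIN_APPROX_NONE)
    c=max(cs,key=cv2.contourArea).reshape(-1,2); c=c[(c[:,1]>2)&(c[:,1]<262)]
    P=np.array([rayz(q,.11,m)[:2] for q in c])
    V=np.array([[-252,185],[-252,-185],[-94,-185],[-94,-20],[-52,-20],[-52,20],[-94,20],[-94,185],[-252,185]])/1e3
    def res(x):
        c_,s_=np.cos(x[2]),np.sin(x[2]); Q=(P-x[:2])@np.array([[c_,-s_],[s_,c_]])
        D=[]
        for a,b in zip(V[:-1],V[1:]):
            t=np.clip(((Q-a)@(b-a))/((b-a)@(b-a)),0,1); D.append(np.linalg.norm(Q-a-t[:,None]*(b-a),axis=1))
        return np.min(D,0)
    best=min((least_squares(res,[.65,-.05+dy,y],loss="soft_l1",f_scale=.0015) for y in (-.05,0.02,.1) for dy in(0,.02)),key=lambda r:r.cost)
    x,y,t=best.x; print("stand",np.round(best.x,4),"deg",np.degrees(t),"med res",np.median(res(best.x)))
    Rm=np.array([[np.cos(t),-np.sin(t)],[np.sin(t),np.cos(t)]])
    for nm,cx,cy,z,R in (("thick",.48,.053,.124,.065),("thin",.49,-.157,.117,.065),("bush",.417,-.025,.128,.03)):
        mm=(W[...,2]>.1)&(d>0)&(np.hypot(W[...,0]-cx,W[...,1]-cy)<R)&(g>90)
        mk=cv2.morphologyEx(mm.astype(np.uint8),cv2.MORPH_CLOSE,np.ones((5,5)))
        cs,_=cv2.findContours(mk,cv2.RETR_EXTERNAL,cv2.CHAIN_APPROX_NONE)
        c=max(cs,key=cv2.contourArea).reshape(-1,2)
        Pp=np.array([rayz(q,z,m)[:2] for q in c]); e,rad=cv2.minEnclosingCircle(Pp.astype(np.float32))
        print(nm,np.round(e,4),"r",round(rad,4),"stand",np.round((np.array(e)-[x,y])@Rm,4))
    Q=(W[...,:2]-[x,y])@Rm; 
    sel=(abs(Q[...,0]-.01)<.02)&(abs(Q[...,1]+.09)<.02)&(d>0)&(W[...,2]>.06); print("grip z",np.percentile(W[sel][:,2],[10,50,90]),np.median(Q[sel],0),np.median(W[sel],0))
    sel=(abs(Q[...,0])<.02)&(abs(Q[...,1])<.02)&(d>0)&(W[...,2]>.05); print("slot3 disc z",np.median(W[sel][:,2]))
    kc=rayz((322,41),.205,m); print("knob",kc,(kc[:2]-[x,y])@Rm)
    sel=(np.hypot(W[...,0]-.597,W[...,1]-.061)<.03)&(W[...,2]>.19)&(d>0); print(W[sel].mean(0) if sel.any() else 0,sel.sum())
run(sys.argv[1])
E
python3 fit3.py w1.npz
```

```text
deckz 0.10912757925414394
stand [ 0.6527 -0.0474 -0.0137] deg -0.7831235814321661 med res 0.004082621422766636
thick [0.4891 0.0561] r 0.0566 stand [-0.165   0.1012]
thin [ 0.4897 -0.1555] r 0.0472 stand [-0.1615 -0.1104]
bush [ 0.4147 -0.0268] r 0.0206 stand [-0.2383  0.0173]
grip z [0.14053778 0.14391971 0.14559684] [ 0.00803622 -0.08969592] [ 0.65943465 -0.13720463  0.14391971]
slot3 disc z 0.1472156178966106
knob [0.59624464 0.06126522 0.205     ] [-0.0579056   0.10787845]
[0.59579739 0.06158335 0.20435721] 184
```

```bash
cat > edges.py <<'E'
from h import *
f=np.load("w1.npz"); p,d=f["p"],f["d"]; m={k:f[k] for k in("R","t","mtx")}; m["k1"]=float(f["k1"])
g=cv2.GaussianBlur(p.astype(np.float32).mean(-1),(0,0),1)
def edge(row,c0,c1):
    pr=g[row,c0:c1]; th=(pr.min()+pr.max())/2; s=(pr>th).astype(int); i=np.where(np.diff(s)!=0)[0][0]
    return c0+i+(th-pr[i])/(pr[i+1]-pr[i])
for nm,c0,c1,rows in (("far",272,292,list(range(5,115,15))+list(range(165,255,15))),("near",155,190,list(range(5,105,15))+list(range(150,240,15)))):
    Q=np.array([rayz((edge(r,c0,c1),r),.11,m)[:2] for r in rows]); a=np.polyfit(Q[:,1],Q[:,0],1)
    print(nm,np.round(Q,4).tolist(),"slope deg",np.degrees(np.arctan(a[0])),"x at y=-.05",np.polyval(a,-.05), "res",np.abs(Q[:,0]-np.polyval(a,Q[:,1])).max())
def edgev(col,r0,r1):
    pr=g[r0:r1,col]; th=(pr.min()+pr.max())/2; s=(pr>th).astype(int); i=np.where(np.diff(s)!=0)[0]
    return [r0+j+(th-pr[j])/(pr[j+1]-pr[j]) for j in i]
for nm,cols,r0,r1 in(("tongue L",range(285,305,5),115,142),("tongue R",range(285,305,5),142,168),("deck R",range(195,275,15),254,272)):
    for c in cols: print(nm,c,[np.round(rayz((c,r),.11,m)[:2],4).tolist() for r in edgev(c,r0,r1)])
im=p[:,:,::-1].copy(); cv2.imwrite("pics/w1c.png",cv2.resize(im[0:270,150:420],None,fx=2.2,fy=2.2,interpolation=cv2.INTER_CUBIC))
E
python3 edges.py
```

```text
far [[0.5533, 0.1272], [0.5536, 0.1092], [0.5538, 0.091], [0.5541, 0.0725], [0.5551, 0.0539], [0.5554, 0.0349], [0.5557, 0.0156], [0.556, -0.0041], [0.5562, -0.0795], [0.5573, -0.1012], [0.5576, -0.1233], [0.5579, -0.1461], [0.5582, -0.1694], [0.5585, -0.1934]] slope deg -0.908640318244556 x at y=-.05 0.5563445860610944 res 0.0006167280716569135
near [[0.3962, 0.1274], [0.3965, 0.1092], [0.3967, 0.0908], [0.3972, 0.0722], [0.3973, 0.0533], [0.3977, 0.0341], [0.3981, 0.0146], [0.3992, -0.0599], [0.3996, -0.0812], [0.3998, -0.103], [0.4001, -0.1253], [0.4005, -0.1482], [0.4007, -0.1717]] slope deg -0.8768757004886788 x at y=-.05 0.39897753976451 res 0.0001129783179495969
tongue L 285 [[0.5613, -0.0277]]
tongue L 290 [[0.5683, -0.0276]]
tongue L 295 [[0.5752, -0.0275]]
tongue L 300 [[0.5821, -0.0272]]
tongue R 285 [[0.5621, -0.0672]]
tongue R 290 [[0.5691, -0.0671]]
tongue R 295 [[0.5762, -0.067]]
tongue R 300 [[0.5834, -0.0671]]
deck R 195 [[0.425, -0.2237], [0.4248, -0.2273], [0.4242, -0.2361], [0.4241, -0.2383], [0.4238, -0.2431]]
deck R 210 [[0.448, -0.2327]]
deck R 225 [[0.4716, -0.2324]]
deck R 240 [[0.4951, -0.2317]]
deck R 255 [[0.5185, -0.2321]]
deck R 270 [[0.5418, -0.2311]]
```

View pics/w1c.png

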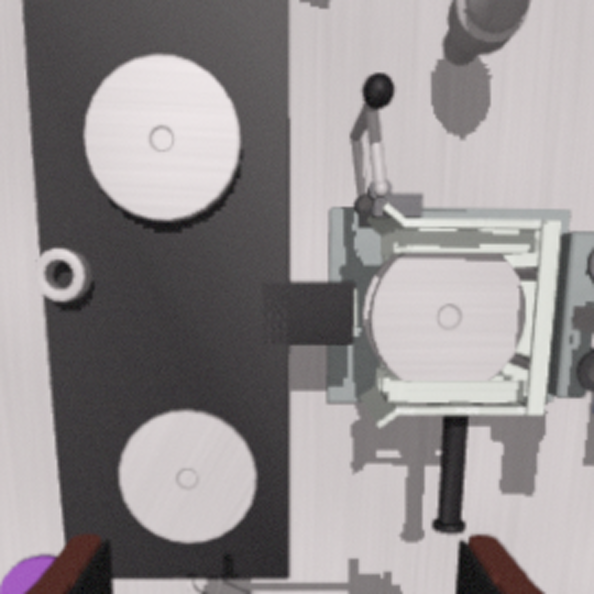

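```bash
cat >> h.py <<'E'
YAW=np.radians(.9); O=np.array([.6503,-.0460])
RS=np.array([[np.cos(YAW),-np.sin(YAW)],[np.sin(YAW),np.cos(YAW)]])
def s2w(x,y): return RS@np.array([x,y])+O
def w2s(x,y): return RS.T@(np.array([x,y])-O)
E
cat > sgo.py <<'E'
# stand-frame target: x y (mm, stand) z(mm) yaw of tool y in stand deg
import sys; from go import *
x,y,z,a=map(float,sys.argv[1:5]); w=s2w(x/1e3,y/1e3); s=sensors.state(); print("stand pos mm",np.round(1e3*w2s(*s["ee_pos"][:2]),1)); rel(w[0],w[1],z/1e3,a+.9)
E
python3 - <<'E'
from h import *
f=np.load("w1.npz"); m={k:f[k] for k in("R","t","mtx")}; m["k1"]=float(f["k1"])
for nm,uv,z in (("thick",(223.2,62.7),.124),("thin",(235.5,217.3),.117),("bush",(178.6,125),.128),("knob",(322,41),.201),("hinge?",(323,87),.19)):
    w=rayz(uv,z,m); print(nm,w,w2s(*w[:2]))
E
python3 sgo.py 10 -105 120 0
```

```text
thick [0.47975676 0.05347077 0.124     ] [-0.16895978  0.10213728]
thin [ 0.49077499 -0.15623462  0.117     ] [-0.16123682 -0.10771531]
bush [ 0.41847929 -0.02537865  0.128     ] [-0.23146821  0.02426008]
knob [0.59673633 0.0622505  0.201     ] [-0.05185674  0.10907849]
hinge? [0.60120722 0.01745045 0.19      ] [-0.04809008  0.06421374]
stand pos mm [-97.9 -54.6]
t 2.55 pos [ 0.5532 -0.1021  0.3988] yaw_ty 0.63 F [-0.3  0.   0.3] gap 0.088
rel [-0.0498  0.1083  0.2788] [-0.0004  0.0005 -0.0047]
```

```bash
python3 -m crank '[-0.025,0.054,0.05,0,0,-0.005,1,-0.05,0.108,0.1,0,0,-0.005,1,-0.05,0.108,0.15,0,0,-0.005,1,-0.05,0.108,0.2,0,0,-0.005,1,-0.05,0.108,0.24,0,0,-0.005,1,-0.05,0.108,0.26,0,0,-0.005,1,-0.05,0.108,0.279,0,0,-0.005,1,-0.05,0.108,0.279,0,0,-0.005,1]'; python3 sgo.py 10 -105 120 0; python3 -m crank '[0,0,0,0,0,0,0,0,0,0,0,0,0,0,0,0,0,0,0,0,0,0,0,0,0,0,0,0,0,0,0,0,0,0,0]' 40;python3 sgo.py 10 -105 70 0
```

```text
time_s: 3.35
ee_pos: [0.658, -0.153, 0.115]
ee_rot: [0.702, 0.712, -0.003, -0.003]
contact_force: [0.7, -0.7, 0.4]
finger_gap: 0.0875
stand pos mm [   6.  -107.1]
t 3.35 pos [ 0.658 -0.153  0.115] yaw_ty 0.75 F [ 0.7 -0.7  0.4] gap 0.0875
rel [ 0.0021  0.004  -0.005 ] [-0.0089 -0.0003 -0.0027]
time_s: 3.85
ee_pos: [0.6623, -0.1505, 0.121]
ee_rot: [0.701, 0.713, 0.0, 0.001]
contact_force: [1.0, 0.1, 0.2]
finger_gap: 0.0515
stand pos mm [  10.4 -104.7]
t 3.85 pos [ 0.6623 -0.1505  0.121 ] yaw_ty 0.91 F [1.  0.1 0.2] gap 0.0515
rel [-0.0003 -0.0005  0.051 ] [0.0013 0.0004 0.0002]
```

```bash
python3 -m crank '[0,0,0,0,0,0,0,0,0,0,0,0,0,0,0,0,0,0,0,0,0,0,0,0,0,0,0,0,0,0,0,0,0,0,0,0,0,0,0,0,0,0]' 40;python3 sgo.py 10 -105 70 0
```

```text
time_s: 4.45
ee_pos: [0.662, -0.1504, 0.12]
ee_rot: [0.701, 0.713, 0.0, -0.0]
contact_force: [0.5, 0.6, -0.9]
finger_gap: 0.0152
stand pos mm [  10.1 -104.5]
t 4.45 pos [ 0.662  -0.1504  0.12  ] yaw_ty 0.92 F [ 0.5  0.6 -0.9] gap 0.0152
rel [-0.0005 -0.0001  0.05  ] [ 0.     -0.0001  0.0003]
```

Gripped, with a gap of about 15 mm. Now lower by 50 mm, gently.

```bash
python3 -m crank '[0,0,0.008,0,0,0,0,0,0,0.018,0,0,0,0,0,0,0.028,0,0,0,0,0,0,0.038,0,0,0,0,0,0,0.046,0,0,0,0,0,0,0.05,0,0,0,0,0,0,0.05,0,0,0,0,0,0,0.05,0,0,0,0]' 40; python3 - <<'E'
from h import *
p,d=eyes.capture("top"); m=eyes.camera_model("top"); W=cloud(d,m); cv2.imwrite("pics/t1.png",p[:,:,::-1])
S=(W[...,:2]-O)@RS; ok=d>0
sel=ok&(abs(S[...,0])<.02)&(abs(S[...,1])<.02); print("slot3 disc",np.median(W[sel][:,2]))
sel=ok&(S[...,0]>-.22)&(S[...,0]<-.12)&(abs(S[...,1])<.03); print("deck",np.median(W[sel][:,2]))
sel=ok&(S[...,0]>-.2)&(S[...,0]<-.14)&(abs(S[...,1]-.103)<.03); print("thick top",np.median(W[sel][:,2]))
E
python3 sgo.py 10 -105 70 0
```

```text
time_s: 5.25
ee_pos: [0.662, -0.1504, 0.0715]
ee_rot: [0.701, 0.713, -0.0, 0.0]
contact_force: [-4.4, 0.1, 9.5]
finger_gap: 0.0152
slot3 disc 0.09909161352420942
deck 0.10934659660858667
thick top 0.12337471756113194
stand pos mm [  10.1 -104.5]
t 5.3 pos [ 0.662  -0.1504  0.0715] yaw_ty 0.91 F [-4.8 -0.1  9.6] gap 0.0151
rel [-0.0005 -0.0001  0.0015] [0.0001 0.0004 0.0002]
```

View pics/t1.png

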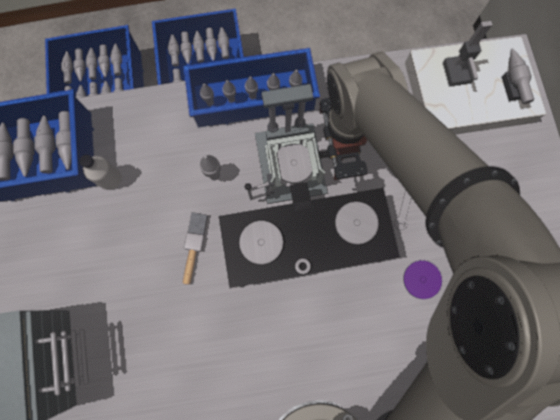

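```bash
python3 -m crank '[0,0,0.001,0,0,0,0,0,0,0.002,0,0,0,0,0,0,0.002,0,0,0,0,0,0,0.002,0,0,0,0]' 40; python3 - <<'E'
from h import *
for n in("top","scene"):
  p,d=eyes.capture(n); m=eyes.camera_model(n); W=cloud(d,m)
  S=(W[...,:2]-O)@RS; ok=d>0
  sel=ok&(abs(S[...,0])<.02)&(abs(S[...,1])<.02); a=np.median(W[sel][:,2])
  sel=ok&(S[...,0]>-.22)&(S[...,0]<-.12)&(abs(S[...,1])<.03); b=np.median(W[sel][:,2])
  sel=ok&(S[...,0]>-.09)&(S[...,0]<-.06)&(abs(S[...,1])<.015); c=np.median(W[sel][:,2])
  print(n,"slot3",a,"deck",b,"tongue",c,"q",a-b+.11-.082,a-c+.11-.082)
E
python3 sgo.py 10 -105 70 0
```

```text
time_s: 5.7
ee_pos: [0.6621, -0.1504, 0.0703]
ee_rot: [0.701, 0.713, -0.0, 0.0]
contact_force: [-7.3, 1.8, 15.2]
finger_gap: 0.0151
top slot3 0.09800230599351309 deck 0.10953355984759866 tongue 0.10939235518965837 q 0.016468746145914426 0.016609950803854717
scene slot3 0.09889586441667625 deck 0.10980048987120591 tongue 0.11000714199668492 q 0.017095374545470332 0.01688872241999133
stand pos mm [  10.1 -104.6]
t 5.8 pos [ 0.6621 -0.1504  0.0703] yaw_ty 0.9 F [-6.8  0.2 15. ] gap 0.0152
rel [-0.0004 -0.0001  0.0003] [0.0002 0.0007 0.0001]
```

```bash
python3 -m crank '[0,0,0.001,0,0,0,0,0,0,0.001,0,0,0,0,0,0,0.001,0,0,0,0]' 40; python3 - <<'E'
from h import *
for n in("top","scene"):
  p,d=eyes.capture(n); m=eyes.camera_model(n); W=cloud(d,m)
  S=(W[...,:2]-O)@RS; ok=d>0
  sel=ok&(abs(S[...,0])<.02)&(abs(S[...,1])<.02); a=np.median(W[sel][:,2])
  sel=ok&(S[...,0]>-.22)&(S[...,0]<-.12)&(abs(S[...,1])<.03); b=np.median(W[sel][:,2])
  print(n,"q",a-b+.11-.082)
E
python3 sgo.py 10 -105 200 0
```

```text
time_s: 6.1
ee_pos: [0.662, -0.1504, 0.0694]
ee_rot: [0.702, 0.713, -0.0, 0.0]
contact_force: [-7.1, 0.8, 16.8]
finger_gap: 0.0154
top q 0.01564384597863032
scene q 0.0158537045918892
stand pos mm [  10.1 -104.6]
t 6.2 pos [ 0.6621 -0.1504  0.0694] yaw_ty 0.9 F [-6.7 -0.2 15.3] gap 0.0148
rel [-5.000e-04 -1.000e-04 -1.306e-01] [0.0003 0.0008 0.0001]
```

```bash
python3 -m crank '[0,0,0,0,0,0,0.57,0,0,0,0,0,0,0.57,0,0,0,0,0,0,0.57,0,0,-0.03,0,0,0,0.57,0,0,-0.08,0,0,0,0.57,0,0,-0.13,0,0,0,0.57,0,0,-0.15,0,0,0,0.57]'; python3 sgo.py -188 159.5 170 18.4
```

```text
time_s: 6.9
ee_pos: [0.6643, -0.1503, 0.2224]
ee_rot: [0.701, 0.713, 0.002, 0.003]
contact_force: [0.6, 0.3, -0.4]
finger_gap: 0.0503
stand pos mm [  12.4 -104.5]
t 6.9 pos [ 0.6643 -0.1503  0.2224] yaw_ty 0.91 F [ 0.6  0.3 -0.4] gap 0.0503
rel [ 0.2641 -0.2006  0.0508] [ 0.0068  0.002  -0.3209]
```

```bash
python3 -m crank '[0.264,-0.198,0,0,0,-0.321,0.57,0.264,-0.198,0,0,0,-0.321,0.57,0.264,-0.198,0,0,0,-0.321,0.57,0.264,-0.198,0,0,0,-0.321,0.57,0.264,-0.198,0,0,0,-0.321,0.57,0.264,-0.198,0,0,0,-0.321,0.57,0.264,-0.198,0.0,0,0,-0.321,0.57,0.264,-0.198,0.05,0,0,-0.321,0.57]'; python3 sgo.py -188 159.5 114 18.4;  python3 - <<'E'
from h import *
m=eyes.camera_model("wrist"); p,d=eyes.capture("wrist"); cv2.imwrite("pics/w2.png",p[:,:,::-1])
W=cloud(d,m); np.savez("w2.npz",p=p,d=d,W=W,R=m["R"],t=m["t"],mtx=m["mtx"],k1=m["k1"])
p,d=eyes.capture("top");cv2.imwrite("pics/t2.png",p[:,:,::-1])
E
python3 sgo.py -188 159.5 114 18.4
```

```text
time_s: 7.7
ee_pos: [0.4619, 0.116, 0.1719]
ee_rot: [0.576, 0.817, 0.005, 0.004]
contact_force: [2.4, -0.6, 0.2]
finger_gap: 0.0501
stand pos mm [-185.8  164.9]
t 7.7 pos [0.4619 0.116  0.1719] yaw_ty 19.66 F [ 2.4 -0.6  0.2] gap 0.0501
rel [-0.0043 -0.0045  0.0579] [0.0125 0.0013 0.0064]
stand pos mm [-191.8  158.7]
t 7.8 pos [0.456  0.1096 0.1632] yaw_ty 19.44 F [-1.3 -0.5 -0.3] gap 0.05
rel [-0.0004  0.0043  0.0492] [-0.0082 -0.0007  0.0024]
```

View pics/w2.png

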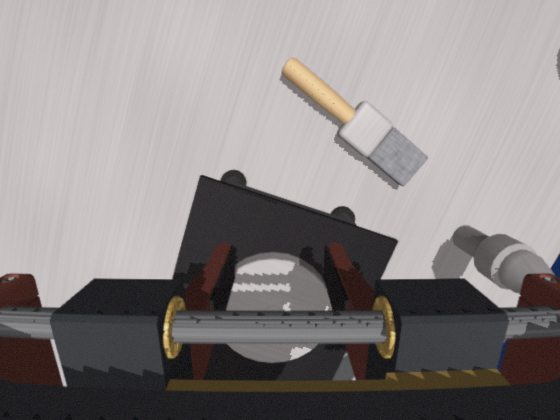

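View pics/t2.png

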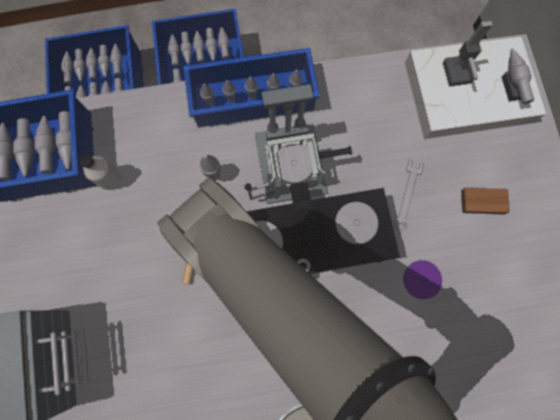

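```bash
python3 -m crank '[0,0.003,0.02,0,0,0,0.57,0,0.003,0.04,0,0,0,0.57,0,0.003,0.05,0,0,0,0.57,0,0.003,0.05,0,0,0,0.57,0,0.003,0.05,0,0,0,0.57]'; python3 sgo.py -188 159.5 114 18.4
```

```text
time_s: 8.3
ee_pos: [0.4632, 0.1113, 0.1179]
ee_rot: [0.579, 0.815, 0.0, 0.0]
contact_force: [0.0, 0.9, -0.0]
finger_gap: 0.05
stand pos mm [-184.6  160.2]
t 8.3 pos [0.4632 0.1113 0.1179] yaw_ty 19.27 F [ 0.   0.9 -0. ] gap 0.05
rel [ 0.0004 -0.0034  0.0038] [ 0.0005  0.     -0.0005]
```

```bash
python3 -m crank '[0,-0.003,0.0035,0,0,0,0.57,-0.004,-0.003,0.0035,0,0,0,0.57,-0.008,-0.003,0.0035,0,0,0,0.57,-0.012,-0.003,0.0035,0,0,0,0.57,-0.017,-0.003,0.0035,0,0,0,0.57,-0.023,-0.003,0.0035,0,0,0,0.57,-0.03,-0.003,0.0035,0,0,0,0.57,-0.037,-0.003,0.0035,0,0,0,0.57]'; python3 sgo.py -150.4 46.1 114 18.4; python3 - <<'E'
from h import *
for n in("scene","wrist"):
  p,d=eyes.capture(n);cv2.imwrite(f"pics/{n}3.png",p[:,:,::-1])
E
```

```text
time_s: 9.1
ee_pos: [0.472, 0.0767, 0.1138]
ee_rot: [0.578, 0.816, 0.001, -0.0]
contact_force: [-1.5, 5.1, 1.2]
finger_gap: 0.0501
stand pos mm [-176.3  125.5]
t 9.1 pos [0.472  0.0767 0.1138] yaw_ty 19.38 F [-1.5  5.1  1.2] gap 0.0501
rel [-0.0835 -0.0006 -0.0003] [ 0.0009 -0.0018  0.0013]
```

View pics/scene3.png

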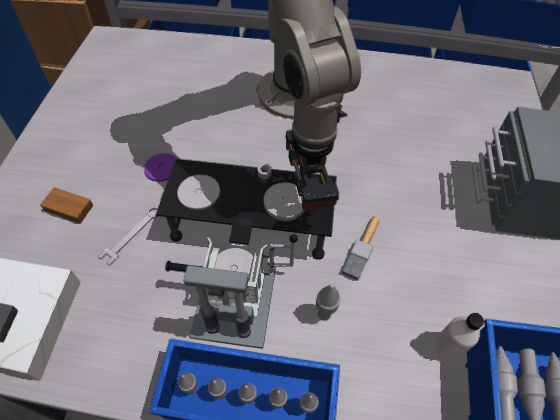

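View pics/wrist3.png

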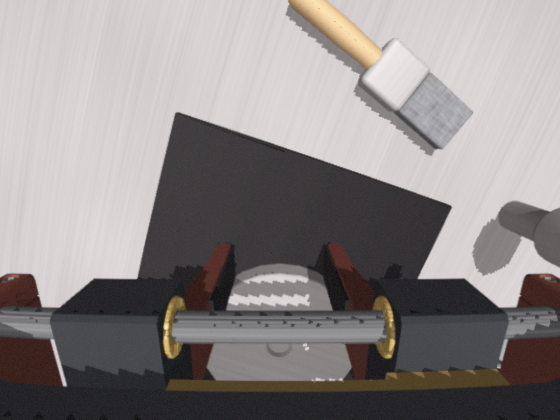

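The scene view shows the thick disc nested in the fingers at (285,201), with about 5 N of push force. Continuing.

```bash
python3 -m crank '[-0.011,-0.001,0,0,0,0,0.57,-0.023,-0.001,0,0,0,0,0.57,-0.035,-0.001,0,0,0,0,0.57,-0.047,-0.001,0,0,0,0,0.57,-0.059,-0.001,0,0,0,0,0.57,-0.07,-0.001,0,0,0,0,0.57,-0.078,-0.001,0,0,0,0,0.57,-0.082,-0.001,0,0,0,0,0.57]'; python3 sgo.py -150.4 46.1 114 18.4;  python3 - <<'E'
from h import *
for n in("scene",):
  p,d=eyes.capture(n);cv2.imwrite(f"pics/{n}4.png",cv2.resize(p[140:300,140:360,::-1],None,fx=3,fy=3))
E
```

```text
time_s: 10.0
ee_pos: [0.4982, -0.0016, 0.1137]
ee_rot: [0.578, 0.816, 0.0, -0.0]
contact_force: [-2.1, 5.4, 2.8]
finger_gap: 0.0502
stand pos mm [-151.4   46.8]
t 10.0 pos [ 0.4982 -0.0016  0.1137] yaw_ty 19.32 F [-2.1  5.4  2.8] gap 0.0502
rel [-0.001   0.0007 -0.0003] [ 0.0003 -0.0012  0.0004]
```

View pics/scene4.png

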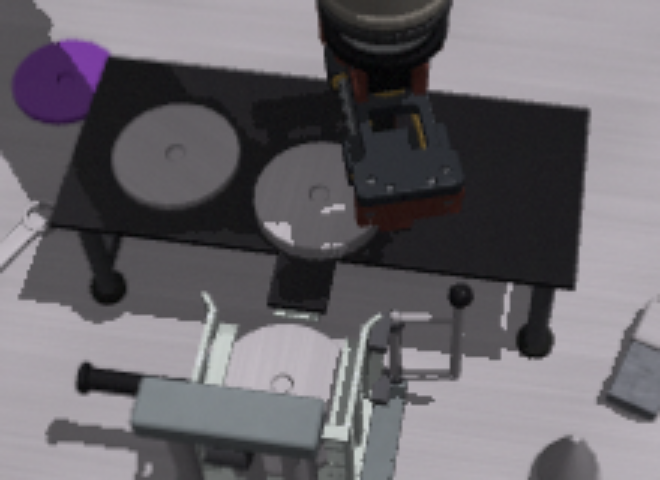

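```bash
python3 -m crank '[0.006,0,0,0,0,0,0.57,0.018,0,0,0,0,0,0.57,0.02,0,-0.035,0,0,0,0.57,0.02,0,-0.07,0,0,0,0.57,0.02,0,-0.07,0,0,0,0.57]'; python3 sgo.py -193 0 180 90;  python3 - <<'E'
from h import *
m=eyes.camera_model("scene")
for n in("scene","top"):
  m=eyes.camera_model(n)
  p,d=eyes.capture(n);cv2.imwrite(f"pics/{n}5.png",p[...,::-1])
  print([project([*s2w(-.136,0),.124],m)])
E
```

```text
time_s: 10.55
ee_pos: [0.4939, 0.018, 0.1875]
ee_rot: [0.578, 0.816, 0.002, 0.003]
contact_force: [-0.1, 0.9, -0.4]
finger_gap: 0.0502
stand pos mm [-155.3   66.5]
t 10.55 pos [0.4939 0.018  0.1875] yaw_ty 19.37 F [-0.1  0.9 -0.4] gap 0.0502
rel [-0.0511 -0.0568  0.0073] [ 0.004   0.0067 -1.2485]
[array([[245.54120342, 203.88718104]])]
[array([[304.49601103, 218.19360161]])]
```

View pics/scene5.png

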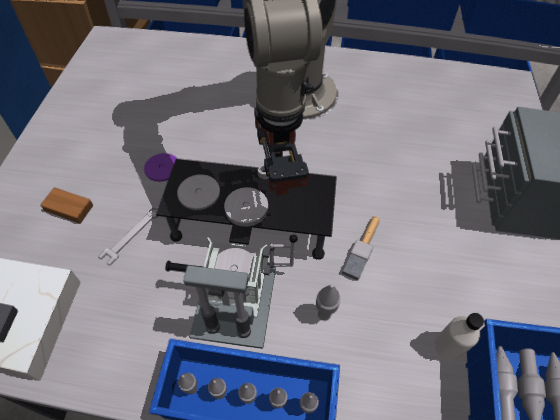

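View pics/top5.png

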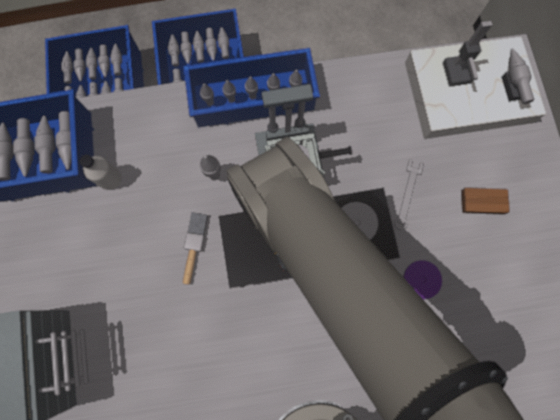

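The disc is at (246,205) in the scene view, against a predicted (245.5,204), so it is on the centre line. Next I rotate behind it.

```bash
python3 -m crank '[-0.051,-0.056,0,0,0,-1.249,0.57,-0.051,-0.056,0,0,0,-1.249,0.57,-0.051,-0.056,0,0,0,-1.249,0.57,-0.051,-0.056,0,0,0,-1.249,0.57,-0.051,-0.056,0,0,0,-1.249,0.57,-0.051,-0.056,0,0,0,-1.249,0.57,-0.051,-0.056,0,0,0,-1.249,0.57,-0.051,-0.056,0,0,0,-1.249,0.57]'; python3 -m crank '[0,0,0,0,0,-0.05,0.57,0,0,0,0,0,-0.05,0.57]'; python3 sgo.py -193 0 114 90
```

```text
time_s: 11.45
ee_pos: [0.4543, -0.0499, 0.182]
ee_rot: [0.024, 1.0, 0.0, -0.001]
contact_force: [0.8, -0.2, 0.2]
finger_gap: 0.0501
time_s: 11.65
ee_pos: [0.4544, -0.0499, 0.1821]
ee_rot: [0.002, 1.0, 0.0, -0.001]
contact_force: [0.2, 0.0, 0.4]
finger_gap: 0.0502
stand pos mm [-195.9   -0.9]
t 11.65 pos [ 0.4544 -0.0499  0.1821] yaw_ty 89.8 F [0.2 0.  0.4] gap 0.0502
rel [-0.0031  0.0009  0.0681] [ 0.0006 -0.0026 -0.0192]
```

```bash
python3 -m crank '[-0.003,0.001,0.03,0,0,-0.019,0.57,-0.003,0.001,0.055,0,0,-0.019,0.57,-0.003,0.001,0.067,0,0,-0.019,0.57,-0.003,0.001,0.068,0,0,-0.019,0.57,-0.003,0.001,0.068,0,0,-0.019,0.57,-0.003,0.001,0.068,0,0,-0.019,0.57]'; python3 sgo.py -48.6 0 114 90;  python3 - <<'E'
from h import *
for n in("scene","wrist"):
  p,d=eyes.capture(n);cv2.imwrite(f"pics/{n}6.png",p[...,::-1])
E
```

```text
time_s: 12.25
ee_pos: [0.4593, -0.0489, 0.1164]
ee_rot: [-0.007, 1.0, -0.0, 0.001]
contact_force: [0.5, -0.4, -0.5]
finger_gap: 0.0504
stand pos mm [-1.91e+02  1.00e-01]
t 12.25 pos [ 0.4593 -0.0489  0.1164] yaw_ty 90.85 F [ 0.5 -0.4 -0.5] gap 0.0504
rel [-1.424e-01  1.000e-04  2.700e-03] [-0.0003  0.0016 -0.0008]
```

View pics/scene6.png

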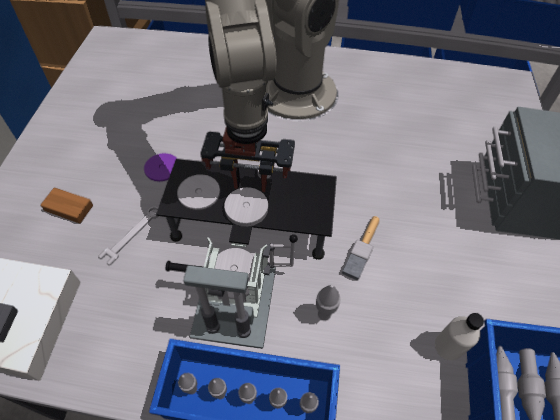

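View pics/wrist6.png

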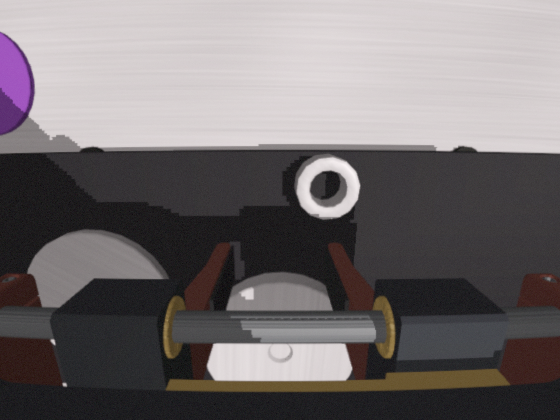

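```bash
python3 -m crank '[-0.006,0,0.002,0,0,0,0.57,-0.013,0,0.002,0,0,0,0.57,-0.022,0,0.002,0,0,0,0.57,-0.031,0,0.002,0,0,0,0.57,-0.04,0,0.002,0,0,0,0.57,-0.049,0,0.002,0,0,0,0.57,-0.056,0,0.002,0,0,0,0.57,-0.06,0,0.002,0,0,0,0.57]'; python3 sgo.py -48.6 0 114 90;  python3 - <<'E'
from h import *
for n in("scene","wrist"):
  p,d=eyes.capture(n);cv2.imwrite(f"pics/{n}7.png",cv2.resize(p[140:300,140:360,::-1],None,fx=3,fy=3) if n=="scene" else p[...,::-1])
E
```

```text
time_s: 13.15
ee_pos: [0.5166, -0.0484, 0.1132]
ee_rot: [-0.007, 1.0, -0.001, -0.003]
contact_force: [-9.4, -0.4, 9.4]
finger_gap: 0.0504
stand pos mm [-133.7   -0.3]
t 13.15 pos [ 0.5166 -0.0484  0.1132] yaw_ty 90.84 F [-9.4 -0.4  9.4] gap 0.0504
rel [-0.0851  0.0003 -0.0013] [-0.0011 -0.0056 -0.001 ]
```

View pics/scene7.png

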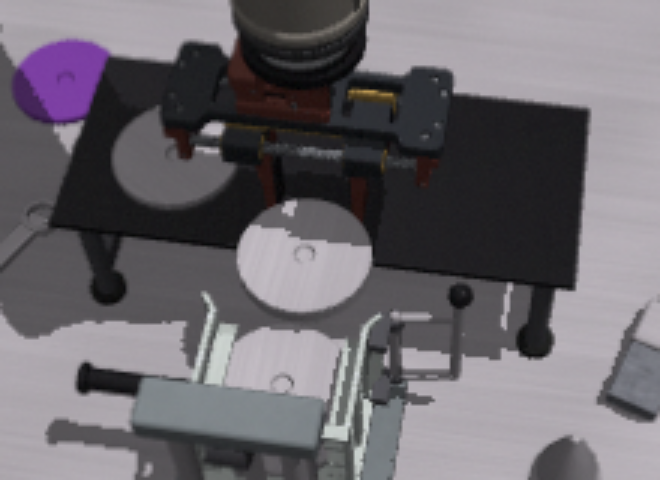

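View pics/wrist7.png

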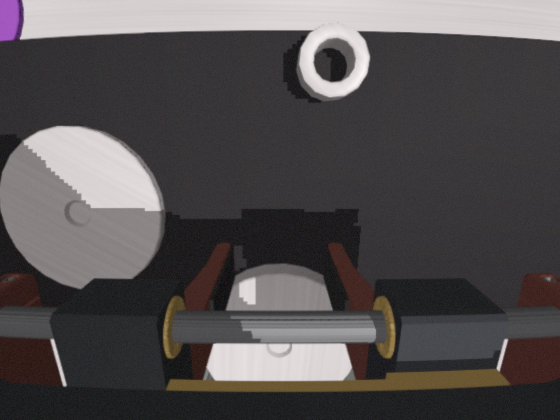

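```bash
python3 -m crank '[0,0,-0.001,0,0,0,0.57,0,0,-0.001,0,0,0,0.57]'; python3 sgo.py -48.6 0 114 90
```

```text
time_s: 13.45
ee_pos: [0.5178, -0.0483, 0.114]
ee_rot: [-0.007, 1.0, -0.0, -0.001]
contact_force: [-2.0, -0.7, -2.7]
finger_gap: 0.05
stand pos mm [-132.5   -0.2]
t 13.45 pos [ 0.5178 -0.0483  0.114 ] yaw_ty 90.85 F [-2.  -0.7 -2.7] gap 0.05
rel [-0.0839  0.0003 -0.0002] [-0.0001 -0.002  -0.0008]
```

```bash
python3 -m crank '[-0.005,0,0,0,0,0,0.57,-0.011,0,0,0,0,0,0.57,-0.017,0,0,0,0,0,0.57,-0.023,0,0,0,0,0,0.57,-0.029,0,0,0,0,0,0.57,-0.035,0,0,0,0,0,0.57,-0.04,0,0,0,0,0,0.57,-0.043,0,0,0,0,0,0.57]'; python3 sgo.py -48.6 0 114 90;  python3 - <<'E'
from h import *
for n in("scene",):
  p,d=eyes.capture(n);cv2.imwrite(f"pics/{n}8.png",cv2.resize(p[140:300,140:360,::-1],None,fx=3,fy=3) if n=="scene" else p[...,::-1])
E
```

```text
time_s: 14.25
ee_pos: [0.5622, -0.0474, 0.1149]
ee_rot: [-0.008, 1.0, -0.0, 0.0]
contact_force: [-4.2, 0.3, 0.9]
finger_gap: 0.05
stand pos mm [-88.1   0. ]
t 14.25 pos [ 0.5622 -0.0474  0.1149] yaw_ty 90.87 F [-4.2  0.3  0.9] gap 0.05
rel [-0.0395  0.      0.0009] [-0.0001  0.0002 -0.0005]
```

View pics/scene8.png

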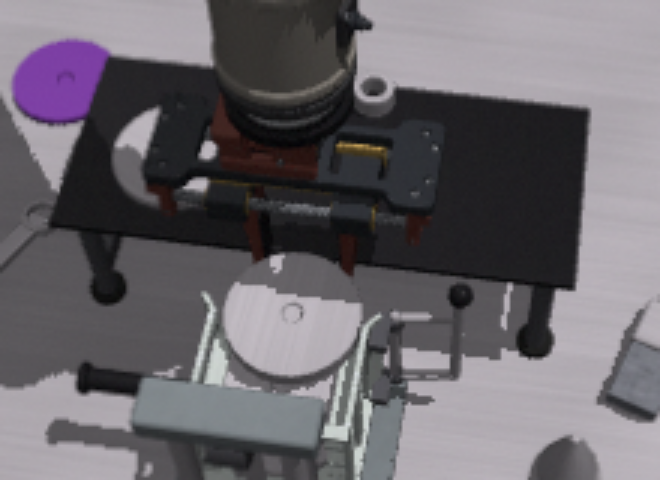

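```bash
python3 -m crank '[-0.004,0,0,0,0,0,0.57,-0.008,0,0,0,0,0,0.57,-0.012,0,0,0,0,0,0.57,-0.016,0,0,0,0,0,0.57,-0.02,0,0,0,0,0,0.57,-0.024,0,0,0,0,0,0.57,-0.028,0,0,0,0,0,0.57,-0.03,0,0,0,0,0,0.57]'; python3 sgo.py -48.6 0 114 90;  python3 -m crank '[-0.003,0,0,0,0,0,0.57,-0.006,0,0,0,0,0,0.57,-0.008,0,0,0,0,0,0.57,-0.008,0,0,0,0,0,0.57]';python3 sgo.py -48.6 0 114 90;python3 - <<'E'
from h import *
for n in("scene",):
  p,d=eyes.capture(n);cv2.imwrite(f"pics/{n}9.png",cv2.resize(p[140:300,140:360,::-1],None,fx=3,fy=3) if n=="scene" else p[...,::-1])
E
```

```text
time_s: 15.1
ee_pos: [0.5921, -0.047, 0.1145]
ee_rot: [-0.007, 1.0, 0.0, 0.0]
contact_force: [-3.8, -0.0, -2.2]
finger_gap: 0.0502
stand pos mm [-58.2  -0.1]
t 15.1 pos [ 0.5921 -0.047   0.1145] yaw_ty 90.86 F [-3.8 -0.  -2.2] gap 0.0502
rel [-0.0096  0.0001  0.0005] [ 0.0001  0.0003 -0.0008]
time_s: 15.5
ee_pos: [0.6, -0.0469, 0.1146]
ee_rot: [-0.008, 1.0, 0.0, 0.0]
contact_force: [-1.9, -0.8, -2.7]
finger_gap: 0.05
stand pos mm [-50.3  -0.1]
t 15.5 pos [ 0.6    -0.0469  0.1146] yaw_ty 90.86 F [-1.9 -0.8 -2.7] gap 0.05
rel [-0.0017  0.0001  0.0006] [ 0.0001  0.0006 -0.0007]
```

View pics/scene9.png

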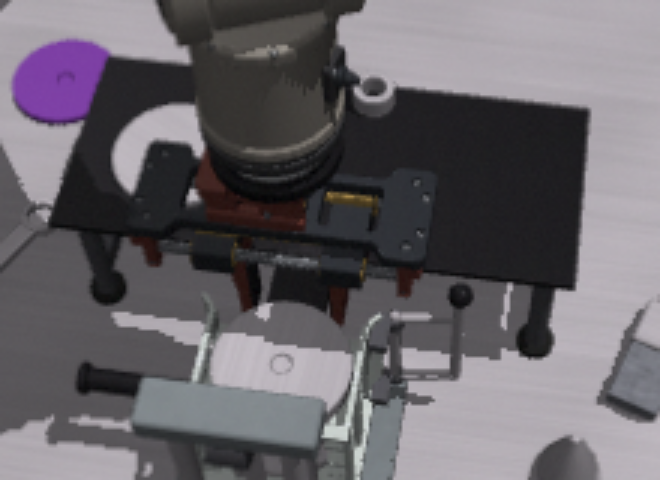

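Almost there. I push in small steps until the force rises at the back stops.

```bash
python3 -m crank '[-0.0015,0,0,0,0,0,0.57,-0.003,0,0,0,0,0,0.57,-0.003,0,0,0,0,0,0.57]';python3 sgo.py -48.6 0 114 90;python3 -m crank '[-0.0015,0,0,0,0,0,0.57,-0.003,0,0,0,0,0,0.57,-0.003,0,0,0,0,0,0.57]';python3 sgo.py -48.6 0 114 90
```

```text
time_s: 15.85
ee_pos: [0.602, -0.0469, 0.1143]
ee_rot: [-0.008, 1.0, -0.0, -0.001]
contact_force: [-5.0, -0.9, -1.3]
finger_gap: 0.0501
stand pos mm [-48.3  -0.2]
t 15.85 pos [ 0.602  -0.0469  0.1143] yaw_ty 90.87 F [-5.  -0.9 -1.3] gap 0.0501
rel [0.0003 0.0002 0.0003] [-0.0002 -0.0014 -0.0006]
time_s: 16.15
ee_pos: [0.6023, -0.047, 0.1136]
ee_rot: [-0.008, 1.0, -0.001, -0.003]
contact_force: [-12.4, -0.6, 2.2]
finger_gap: 0.0499
stand pos mm [-48.   -0.3]
t 16.15 pos [ 0.6023 -0.047   0.1136] yaw_ty 90.88 F [-12.4  -0.6   2.2] gap 0.0499
rel [ 0.0006  0.0003 -0.0004] [-0.0011 -0.007  -0.0004]
```

```bash
python3 -m crank '[-0.002,0,0,0,0,0,0.57,-0.002,0,0,0,0,0,0.57]';python3 sgo.py -48.6 0 114 90;python3 -m crank '[0.006,0,0,0,0,0,0.57,0.02,0,0,0,0,0,0.57,0.035,0,-0.02,0,0,0,0.57,0.035,0,-0.06,0,0,0,0.57,0.035,0,-0.11,0,0,0,1,0.035,0,-0.11,0,0,0,1]';python3 sgo.py 10 -105 180 0;python3 - <<'E'
from h import *
m=eyes.camera_model("scene")
p,d=eyes.capture("scene");cv2.imwrite("pics/scene10.png",cv2.resize(p[140:300,140:360,::-1],None,fx=3,fy=3))
print(140+0,project([*s2w(0,0),.122],m),(project([*s2w(0,0),.122],m)-140)*3)
E
```

```text
time_s: 16.35
ee_pos: [0.6026, -0.047, 0.1135]
ee_rot: [-0.008, 1.0, -0.001, -0.005]
contact_force: [-17.2, -0.3, 6.9]
finger_gap: 0.0502
stand pos mm [-47.8  -0.3]
t 16.35 pos [ 0.6026 -0.047   0.1135] yaw_ty 90.88 F [-17.2  -0.3   6.9] gap 0.0502
rel [ 0.0009  0.0003 -0.0005] [-0.0018 -0.0107 -0.0003]
time_s: 16.95
ee_pos: [0.5782, -0.0461, 0.2324]
ee_rot: [-0.008, 1.0, -0.0, 0.008]
contact_force: [0.5, -0.6, -0.6]
finger_gap: 0.0628
stand pos mm [-72.1   1. ]
t 16.95 pos [ 0.5782 -0.0461  0.2324] yaw_ty 90.88 F [ 0.5 -0.6 -0.6] gap 0.0628
rel [-0.0813 -0.1059  0.0538] [0.0117 0.0127 1.5704]
140 [[233.27567983 261.44574693]] [[279.8270395  364.33724079]]
```

View pics/scene10.png

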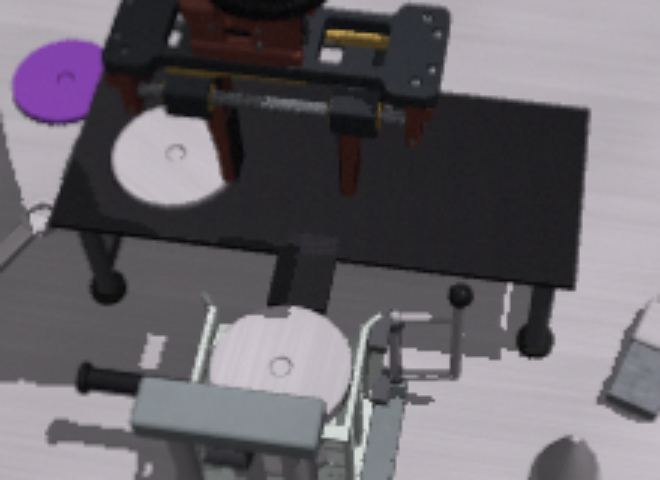

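The thick disc's dimple is at crop (281,367) against (280,364) expected for home, and contact force reached 17 N at the stop, so it is home. Now back to the grip.

```bash
python3 -m crank '[-0.081,-0.106,0,0,0,1.57,1,-0.081,-0.106,0,0,0,1.57,1,-0.081,-0.106,0,0,0,1.57,1,-0.081,-0.106,0,0,0,1.57,1,-0.081,-0.106,0,0,0,1.57,1,-0.081,-0.106,0,0,0,1.57,1,-0.081,-0.106,0,0,0,1.57,1,-0.081,-0.106,0,0,0,1.57,1]';python3 sgo.py 10 -105 150 0
```

```text
time_s: 17.8
ee_pos: [0.6558, -0.1522, 0.2238]
ee_rot: [0.561, 0.828, 0.0, 0.001]
contact_force: [-0.0, -1.2, 0.3]
finger_gap: 0.088
stand pos mm [   3.9 -106.3]
t 17.8 pos [ 0.6558 -0.1522  0.2238] yaw_ty 21.76 F [-0.  -1.2  0.3] gap 0.088
rel [-0.0009  0.0061  0.0738] [0.0011 0.0005 0.3641]
```

```bash
python3 -m crank '[-0.001,0.006,0.01,0,0,0.364,1,-0.001,0.006,0.03,0,0,0.364,1,-0.001,0.006,0.05,0,0,0.364,1,-0.001,0.006,0.05,0,0,0.364,1,-0.001,0.006,0.05,0,0,0.364,1]';python3 sgo.py 10 -105 69 0
```

```text
time_s: 18.3
ee_pos: [0.6614, -0.1507, 0.1743]
ee_rot: [0.699, 0.716, -0.0, -0.0]
contact_force: [-0.1, -0.4, -0.1]
finger_gap: 0.088
stand pos mm [   9.4 -104.8]
t 18.3 pos [ 0.6614 -0.1507  0.1743] yaw_ty 1.39 F [-0.1 -0.4 -0.1] gap 0.088
rel [-0.0002  0.0006  0.1053] [-0.      0.      0.0085]
```

```bash
python3 -m crank '[0,0,0.04,0,0,0.0085,1,0,0,0.08,0,0,0.0085,1,0,0,0.1,0,0,0.0085,1,0,0,0.105,0,0,0.0085,0.5,0,0,0.105,0,0,0.0085,0,0,0,0.105,0,0,0.0085,0,0,0,0.105,0,0,0.0085,0,0,0,0.105,0,0,0.0085,0]' 40;python3 -m crank '[0,0,0,0,0,0,0,0,0,0,0,0,0,0,0,0,0,0,0,0,0,0,0,0,0,0,0,0,0,0,0,0,0,0,0,0,0,0,0,0,0,0]' 40;python3 sgo.py 10 -105 110 0
```

```text
time_s: 19.1
ee_pos: [0.662, -0.1509, 0.0711]
ee_rot: [0.702, 0.712, 0.001, 0.001]
contact_force: [0.6, -0.3, -0.5]
finger_gap: 0.0514
time_s: 19.7
ee_pos: [0.662, -0.1507, 0.0696]
ee_rot: [0.702, 0.712, 0.001, 0.001]
contact_force: [4.9, -0.1, -2.6]
finger_gap: 0.0153
stand pos mm [  10.1 -104.9]
t 19.7 pos [ 0.662  -0.1507  0.0696] yaw_ty 0.78 F [ 4.9 -0.1 -2.6] gap 0.0153
rel [-0.0001 -0.     -0.0404] [ 0.0019 -0.     -0.0022]
```

```bash
cat > q.py <<'E'
from h import *
for n in("top","scene"):
  p,d=eyes.capture(n); m=eyes.camera_model(n); W=cloud(d,m)
  S=(W[...,:2]-O)@RS; ok=d>0
  sel=ok&(abs(S[...,0])<.02)&(abs(S[...,1])<.02); a=np.median(W[sel][:,2])
  sel=ok&(S[...,0]>-.22)&(S[...,0]<-.12)&(abs(S[...,1])<.03)&(W[...,2]<.12)&(W[...,2]>.1); b=np.median(W[sel][:,2])
  print(n,"thick top - deck",a-b,"q",a-b+.11-.106,sel.sum()); cv2.imwrite(f"pics/q_{n}_{sensors.state()['time_s']:.1f}.png",p[...,::-1])
E
python3 -m crank '[0,0,-0.005,0,0,0,0,0,0,-0.012,0,0,0,0,0,0,-0.02,0,0,0,0,0,0,-0.028,0,0,0,0,0,0,-0.035,0,0,0,0,0,0,-0.041,0,0,0,0,0,0,-0.041,0,0,0,0,0,0,-0.041,0,0,0,0]' 40; python3 q.py;python3 sgo.py 10 -105 110.8 0
```

```text
time_s: 20.5
ee_pos: [0.662, -0.1507, 0.1105]
ee_rot: [0.702, 0.712, 0.001, 0.001]
contact_force: [5.2, 0.5, -4.7]
finger_gap: 0.0147
top thick top - deck 0.05247254382656555 q 0.056472543826565566 1260
scene thick top - deck 0.05258488585581572 q 0.05658488585581571 1045
stand pos mm [  10.1 -104.9]
t 20.6 pos [ 0.662  -0.1507  0.1105] yaw_ty 0.78 F [ 4.8 -0.1 -3.9] gap 0.0151
rel [-0.0001 -0.0001 -0.0003] [ 0.0019 -0.0001 -0.0022]
```

```bash
python3 -m crank '[0,0,-0.001,0,0,0,0,0,0,-0.001,0,0,0,0,0,0,-0.001,0,0,0,0]' 40; python3 q.py;python3 sgo.py 10 -105 110.8 0; python3 -m crank '[0,0,0,0,0,0,0.57,0,0,0,0,0,0,0.57,0,0,0,0,0,0,0.57,0,0,-0.03,0,0,0,0.57,0,0,-0.08,0,0,0,0.57,0,0,-0.13,0,0,0,0.57,0,0,-0.13,0,0,0,0.57]';python3 q.py;
```

```text
time_s: 20.9
ee_pos: [0.662, -0.1507, 0.1107]
ee_rot: [0.702, 0.712, 0.001, 0.001]
contact_force: [7.2, -0.7, -7.9]
finger_gap: 0.015
top thick top - deck 0.05268270114717767 q 0.056682701147177675 1268
scene thick top - deck 0.05267789276733653 q 0.05667789276733652 1047
stand pos mm [  10.1 -104.9]
t 21.0 pos [ 0.662  -0.1507  0.1108] yaw_ty 0.78 F [ 7.9  0.1 -7.9] gap 0.0149
rel [-0.0001 -0.0001 -0.    ] [ 0.0018 -0.0003 -0.0022]
time_s: 21.7
ee_pos: [0.665, -0.1508, 0.2502]
ee_rot: [0.702, 0.712, 0.004, 0.005]
contact_force: [-0.1, 0.0, 0.4]
finger_gap: 0.0499
top thick top - deck 0.05286753388191727 q 0.05686753388191727 1269
scene thick top - deck 0.05293789134688867 q 0.05693789134688869 1044
```

```bash
ls pics | tail -4; python3 sgo.py -175.2 -166.9 180 -13.5
```

```text
w2.png
wrist3.png
wrist6.png
wrist7.png
stand pos mm [   9.6 -105. ]
t 21.8 pos [ 0.6616 -0.1508  0.2433] yaw_ty 0.76 F [-1.   0.4 -0.7] gap 0.0503
rel [-0.0623 -0.1848  0.0628] [0.0028 0.0005 0.2332]
```

```bash
python3 -m crank '[-0.062,-0.185,0,0,0,0.233,0.57,-0.062,-0.185,0,0,0,0.233,0.57,-0.062,-0.185,0,0,0,0.233,0.57,-0.062,-0.185,0.03,0,0,0.233,0.57,-0.062,-0.185,0.06,0,0,0.233,0.57,-0.062,-0.185,0.06,0,0,0.233,0.57,-0.062,-0.185,0.06,0,0,0.233,0.57,-0.062,-0.185,0.06,0,0,0.233,0.57]';python3 sgo.py -175.2 -166.9 112.5 -13.5; python3 - <<'E'
from h import *
m=eyes.camera_model("scene")
p,d=eyes.capture("scene");cv2.imwrite("pics/scene11.png",p[:,:,::-1])
print(project([*s2w(0,0),.163],m), project([*s2w(-.161,-.108),.117],m))
E
```

```text
time_s: 22.6
ee_pos: [0.4786, -0.2146, 0.1825]
ee_rot: [0.78, 0.626, 0.001, 0.0]
contact_force: [0.4, 0.1, 0.4]
finger_gap: 0.0501
stand pos mm [-174.4 -165.9]
t 22.6 pos [ 0.4786 -0.2146  0.1825] yaw_ty -12.5 F [0.4 0.1 0.4] gap 0.0501
rel [-0.0012 -0.0007  0.0699] [ 0.0015 -0.0005  0.0018]
[[231.62948562 250.9371717 ]] [[198.38589938 190.68412355]]
```

View pics/scene11.png

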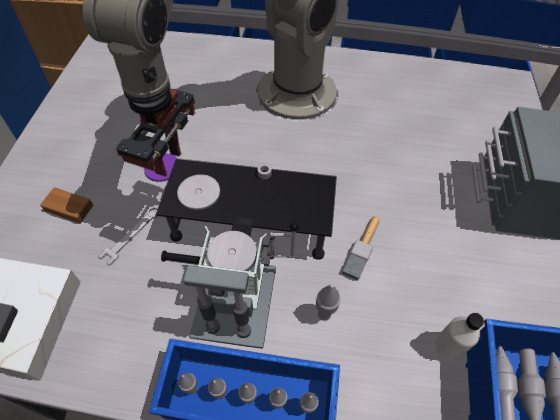

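```bash
python3 -m crank '[-0.001,-0.001,0.03,0,0,0.002,0.57,-0.001,-0.001,0.055,0,0,0.002,0.57,-0.001,-0.001,0.066,0,0,0.002,0.57,-0.001,-0.001,0.068,0,0,0.002,0.57,-0.001,-0.001,0.068,0,0,0.002,0.57,-0.001,-0.001,0.068,0,0,0.002,0.57]';python3 sgo.py -146.4 -47.2 112.5 -13.5
```

```text
time_s: 23.25
ee_pos: [0.4768, -0.2162, 0.1148]
ee_rot: [0.781, 0.625, 0.001, 0.001]
contact_force: [-0.4, -0.4, -0.3]
finger_gap: 0.0504
stand pos mm [-176.1 -167.4]
t 23.25 pos [ 0.4768 -0.2162  0.1148] yaw_ty -12.69 F [-0.4 -0.4 -0.3] gap 0.0504
rel [0.1238 0.0007 0.0022] [ 0.0021  0.0002 -0.0015]
```

```bash
python3 -m crank '[0.003,0,0.002,0,0,0,0.57,0.008,0,0.002,0,0,0,0.57,0.012,0,0.002,0,0,0,0.57,0.016,0,0.002,0,0,0,0.57,0.022,0,0.002,0,0,0,0.57,0.03,0,0.002,0,0,0,0.57,0.038,0,0.002,0,0,0,0.57,0.046,0,0.002,0,0,0,0.57]';python3 sgo.py -146.4 -47.2 112.5 -13.5; python3 - <<'E'
from h import *
m=eyes.camera_model("scene")
p,d=eyes.capture("scene");cv2.imwrite("pics/scene12.png",cv2.resize(p[140:300,140:360,::-1],None,fx=3,fy=3))
E
```

```text
time_s: 24.05
ee_pos: [0.4861, -0.1705, 0.1117]
ee_rot: [0.781, 0.625, -0.0, 0.0]
contact_force: [-0.7, -4.6, 2.3]
finger_gap: 0.0501
stand pos mm [-166.2 -121.9]
t 24.05 pos [ 0.4861 -0.1705  0.1117] yaw_ty -12.69 F [-0.7 -4.6  2.3] gap 0.0501
rel [ 0.0773  0.0017 -0.0008] [ 0.0002  0.0002 -0.0016]
```

View pics/scene12.png

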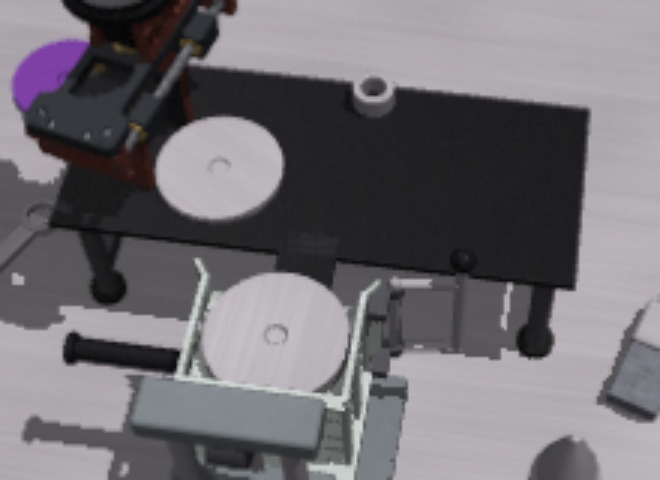

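```bash
python3 -m crank '[0.01,0.001,-0.001,0,0,0,0.57,0.021,0.001,-0.001,0,0,0,0.57,0.032,0.001,-0.001,0,0,0,0.57,0.043,0.001,-0.001,0,0,0,0.57,0.054,0.001,-0.001,0,0,0,0.57,0.064,0.001,-0.001,0,0,0,0.57,0.072,0.001,-0.001,0,0,0,0.57,0.076,0.001,-0.001,0,0,0,0.57]';python3 sgo.py -146.4 -47.2 112.5 -13.5; python3 - <<'E'
from h import *
m=eyes.camera_model("scene")
p,d=eyes.capture("scene");cv2.imwrite("pics/scene13.png",cv2.resize(p[140:300,140:360,::-1],None,fx=3,fy=3))
print((project([*s2w(-.135,0),.117],m)-140)*3)
E
```

```text
time_s: 24.9
ee_pos: [0.5038, -0.0961, 0.1126]
ee_rot: [0.781, 0.625, 0.0, -0.0]
contact_force: [0.1, -2.1, -1.2]
finger_gap: 0.0501
stand pos mm [-147.3  -47.8]
t 24.9 pos [ 0.5038 -0.0961  0.1126] yaw_ty -12.64 F [ 0.1 -2.1 -1.2] gap 0.0501
rel [0.0008 0.0007 0.0001] [ 0.0001 -0.0002 -0.0006]
[[316.87583195 198.62755272]]
```

View pics/scene13.png

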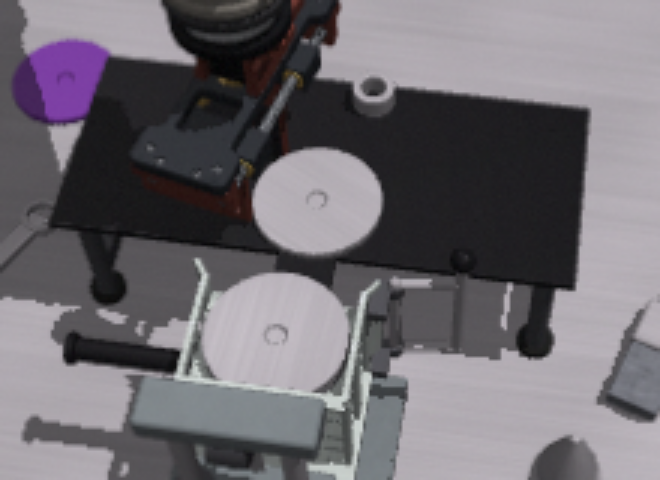

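```bash
python3 -m crank '[-0.006,0,0,0,0,0,0.57,-0.018,0,0,0,0,0,0.57,-0.02,0,-0.035,0,0,0,0.57,-0.02,0,-0.07,0,0,0,0.57,-0.02,0,-0.07,0,0,0,0.57]'; python3 sgo.py -193 0 180 90
```

```text
time_s: 25.45
ee_pos: [0.5018, -0.1187, 0.1869]
ee_rot: [0.782, 0.624, 0.002, 0.003]
contact_force: [-0.1, -0.9, -0.7]
finger_gap: 0.05
stand pos mm [-149.6  -70.4]
t 25.45 pos [ 0.5018 -0.1187  0.1869] yaw_ty -12.84 F [-0.1 -0.9 -0.7] gap 0.05
rel [ 0.0581 -0.0589  0.0064] [ 0.0057  0.0073 -1.8106]
```

```bash
python3 -m crank '[0.058,-0.058,0,0,0,-1.81,0.57,0.058,-0.058,0,0,0,-1.81,0.57,0.058,-0.058,0,0,0,-1.81,0.57,0.058,-0.058,0,0,0,-1.81,0.57,0.058,-0.058,0,0,0,-1.81,0.57,0.058,-0.058,0,0,0,-1.81,0.57,0.058,-0.058,0,0,0,-1.81,0.57,0.058,-0.058,0,0,0,-1.81,0.57]'; python3 sgo.py -193 0 180 90
```

```text
time_s: 26.25
ee_pos: [0.4549, -0.0486, 0.1821]
ee_rot: [0.29, 0.957, -0.0, -0.0]
contact_force: [0.2, 0.6, 0.1]
finger_gap: 0.0501
stand pos mm [-195.4    0.5]
t 26.25 pos [ 0.4549 -0.0486  0.1821] yaw_ty 56.32 F [0.2 0.6 0.1] gap 0.0501
rel [-0.0022  0.001   0.0021] [-2.000e-04 -4.000e-04 -6.035e-01]
```

```bash
python3 -m crank '[-0.002,0.001,0.002,0,0,-0.604,0.57,-0.002,0.001,0.002,0,0,-0.604,0.57,-0.002,0.001,0.002,0,0,-0.604,0.57,-0.002,0.001,0.02,0,0,-0.604,0.57,-0.002,0.001,0.045,0,0,-0.604,0.57,-0.002,0.001,0.06,0,0,-0.604,0.57,-0.002,0.001,0.065,0,0,-0.604,0.57,-0.002,0.001,0.065,0,0,-0.604,0.57]'; python3 -m crank '[0,0,0,0,0,0,0.57]'; python3 sgo.py -48.2 0 112.5 90;python3 - <<'E'
from h import *
for n in("scene","wrist"):
  p,d=eyes.capture(n);cv2.imwrite(f"pics/{n}14.png",p[...,::-1])
E
```

```text
time_s: 27.05
ee_pos: [0.4569, -0.0483, 0.1169]
ee_rot: [-0.005, 1.0, 0.0, -0.001]
contact_force: [0.9, 0.2, 0.2]
finger_gap: 0.0504
time_s: 27.15
ee_pos: [0.4579, -0.048, 0.1181]
ee_rot: [-0.006, 1.0, -0.0, 0.0]
contact_force: [-0.4, -0.6, -0.5]
finger_gap: 0.0498
stand pos mm [-192.4    1. ]
t 27.15 pos [ 0.4579 -0.048   0.1181] yaw_ty 90.64 F [-0.4 -0.6 -0.5] gap 0.0498
rel [-0.1442 -0.0004  0.0057] [-0.0001  0.0008 -0.0046]
```

View pics/wrist14.png

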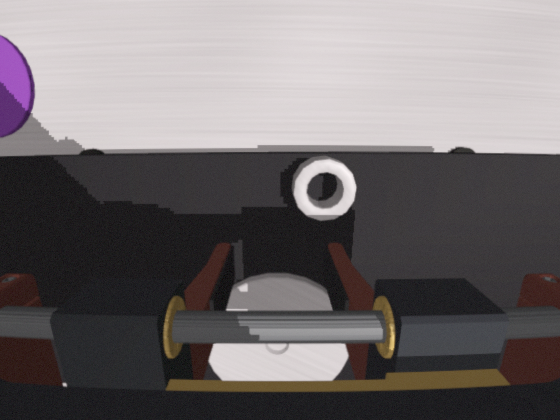

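```bash
python3 -m crank '[-0.003,-0.001,0.0055,0,0,-0.005,0.57,-0.008,-0.001,0.0055,0,0,-0.005,0.57,-0.015,-0.001,0.0055,0,0,-0.005,0.57,-0.024,-0.001,0.0055,0,0,-0.005,0.57,-0.033,-0.001,0.0055,0,0,-0.005,0.57,-0.042,-0.001,0.0055,0,0,-0.005,0.57,-0.05,-0.001,0.0055,0,0,-0.005,0.57,-0.056,-0.001,0.0055,0,0,-0.005,0.57]'; python3 sgo.py -48.2 0 112.5 90;python3 - <<'E'
from h import *
for n in("scene","wrist"):
  p,d=eyes.capture(n);cv2.imwrite(f"pics/{n}15.png",cv2.resize(p[140:300,140:360,::-1],None,fx=3,fy=3) if n=="scene" else p[...,::-1])
E
```

```text
time_s: 28.05
ee_pos: [0.5145, -0.0479, 0.112]
ee_rot: [-0.008, 1.0, 0.0, 0.0]
contact_force: [-1.1, 0.7, 0.2]
finger_gap: 0.0501
stand pos mm [-135.8    0.2]
t 28.05 pos [ 0.5145 -0.0479  0.112 ] yaw_ty 90.95 F [-1.1  0.7  0.2] gap 0.0501
rel [-0.0876 -0.0003 -0.0005] [0.0003 0.0002 0.0009]
```

View pics/scene15.png

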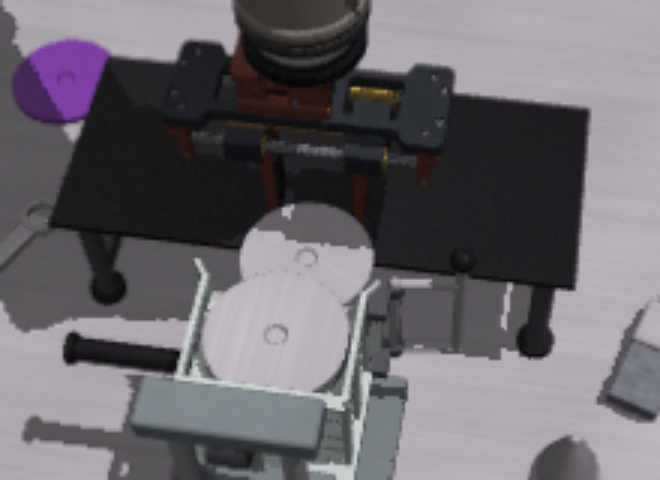

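```bash
python3 -m crank '[-0.005,0,-0.0005,0,0,0,0.57,-0.01,0,-0.0005,0,0,0,0.57,-0.015,0,-0.0005,0,0,0,0.57,-0.02,0,-0.0005,0,0,0,0.57,-0.025,0,-0.0005,0,0,0,0.57,-0.03,0,-0.0005,0,0,0,0.57,-0.035,0,-0.0005,0,0,0,0.57,-0.038,0,-0.0005,0,0,0,0.57]'; python3 sgo.py -48.2 0 112.5 90;python3 - <<'E'
from h import *
for n in("scene","wrist"):
  p,d=eyes.capture(n);cv2.imwrite(f"pics/{n}16.png",cv2.resize(p[140:300,140:360,::-1],None,fx=3,fy=3) if n=="scene" else p[...,::-1])
E
```

```text
time_s: 28.95
ee_pos: [0.552, -0.0473, 0.1126]
ee_rot: [-0.008, 1.0, 0.0, 0.0]
contact_force: [-3.3, -0.7, 0.1]
finger_gap: 0.0501
stand pos mm [-98.3   0.2]
t 28.95 pos [ 0.552  -0.0473  0.1126] yaw_ty 90.95 F [-3.3 -0.7  0.1] gap 0.0501
rel [-0.0501 -0.0003  0.0001] [0.     0.     0.0009]
```

View pics/scene16.png

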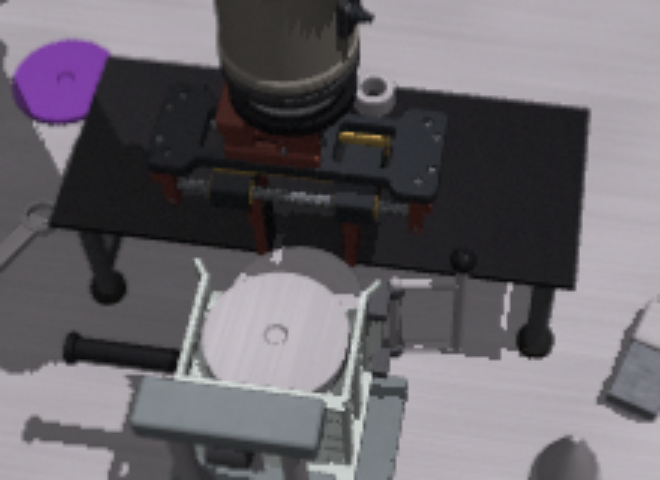

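```bash
python3 -m crank '[-0.004,0,0,0,0,0,0.57,-0.008,0,0,0,0,0,0.57,-0.012,0,0,0,0,0,0.57,-0.016,0,0,0,0,0,0.57,-0.02,0,0,0,0,0,0.57,-0.024,0,0,0,0,0,0.57,-0.026,0,0,0,0,0,0.57]'; python3 sgo.py -48.2 0 112.5 90;python3 - <<'E'
from h import *
for n in("scene","top"):
  p,d=eyes.capture(n);cv2.imwrite(f"pics/{n}17.png",cv2.resize(p[140:300,140:360,::-1],None,fx=3,fy=3) if n=="scene" else p[...,::-1])
E
```

```text
time_s: 29.75
ee_pos: [0.5782, -0.0469, 0.1124]
ee_rot: [-0.008, 1.0, 0.0, 0.0]
contact_force: [-1.2, 0.0, 0.3]
finger_gap: 0.0499
stand pos mm [-72.1   0.2]
t 29.75 pos [ 0.5782 -0.0469  0.1124] yaw_ty 90.95 F [-1.2  0.   0.3] gap 0.0499
rel [-0.0239 -0.0002 -0.    ] [0.0002 0.0006 0.0008]
```

View pics/scene17.png

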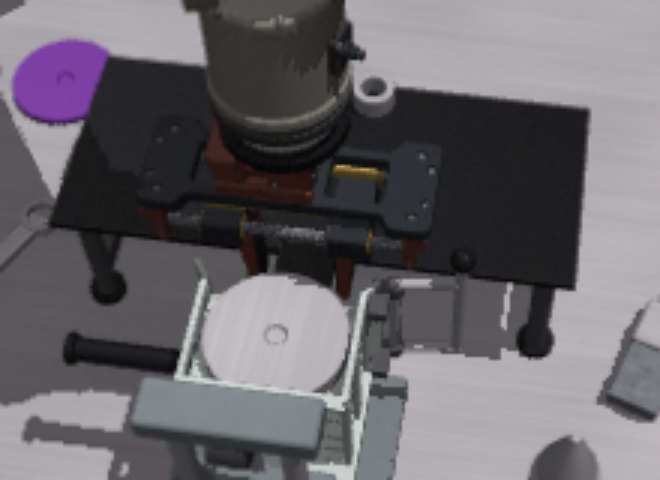

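```bash
python3 -m crank '[-0.003,0,0,0,0,0,0.57,-0.006,0,0,0,0,0,0.57,-0.009,0,0,0,0,0,0.57,-0.012,0,0,0,0,0,0.57,-0.015,0,0,0,0,0,0.57,-0.017,0,0,0,0,0,0.57]'; python3 sgo.py -48.2 0 112.5 90;python3 -m crank '[-0.002,0,0,0,0,0,0.57,-0.004,0,0,0,0,0,0.57,-0.006,0,0,0,0,0,0.57,-0.006,0,0,0,0,0,0.57]'; python3 sgo.py -48.2 0 112.5 90
```

```text
time_s: 30.45
ee_pos: [0.5949, -0.0467, 0.1125]
ee_rot: [-0.008, 1.0, 0.0, 0.0]
contact_force: [-0.8, -0.7, -0.8]
finger_gap: 0.0498
stand pos mm [-55.4   0.2]
t 30.45 pos [ 0.5949 -0.0467  0.1125] yaw_ty 90.95 F [-0.8 -0.7 -0.8] gap 0.0498
rel [-0.0072 -0.0002  0.    ] [0.0001 0.0001 0.0009]
time_s: 30.85
ee_pos: [0.6009, -0.0465, 0.1126]
ee_rot: [-0.008, 1.0, 0.0, 0.0]
contact_force: [-0.1, 0.7, -0.4]
finger_gap: 0.0502
stand pos mm [-49.4   0.3]
t 30.85 pos [ 0.6009 -0.0465  0.1126] yaw_ty 90.95 F [-0.1  0.7 -0.4] gap 0.0502
rel [-0.0012 -0.0003  0.0001] [0.0001 0.0005 0.0009]
```

```bash
python3 -m crank '[-0.0015,0,0.0005,0,0,0,0.57,-0.003,0,0.001,0,0,0,0.57,-0.003,0,0.001,0,0,0,0.57]'; python3 sgo.py -48.2 0 112.5 90;python3 -m crank '[-0.001,0,0,0,0,0,0.57,-0.002,0,0,0,0,0,0.57,-0.002,0,0,0,0,0,0.57]'; python3 sgo.py -48.2 0 112.5 90
```

```text
time_s: 31.15
ee_pos: [0.6013, -0.0467, 0.1112]
ee_rot: [-0.008, 1.0, -0.0, -0.002]
contact_force: [-7.6, -0.6, 3.9]
finger_gap: 0.0496
stand pos mm [-49.    0.1]
t 31.15 pos [ 0.6013 -0.0467  0.1112] yaw_ty 90.93 F [-7.6 -0.6  3.9] gap 0.0496
rel [-0.0008 -0.0001 -0.0013] [-0.0007 -0.0048  0.0005]
time_s: 31.45
ee_pos: [0.6013, -0.0467, 0.1105]
ee_rot: [-0.008, 1.0, -0.001, -0.004]
contact_force: [-12.8, -0.5, 4.9]
finger_gap: 0.0503
stand pos mm [-49.    0.1]
t 31.45 pos [ 0.6013 -0.0467  0.1105] yaw_ty 90.92 F [-12.8  -0.5   4.9] gap 0.0503
rel [-0.0008 -0.0001 -0.002 ] [-0.001  -0.0088  0.0004]
```

```bash
python3 - <<'E'
from h import *
s=sensors.state(); print(s["contact_force"],s["wrist_torque"],s["ee_rot"])
for n in("scene","top"):
  p,d=eyes.capture(n);cv2.imwrite(f"pics/{n}18.png",cv2.resize(p[140:300,140:360,::-1],None,fx=3,fy=3) if n=="scene" else p[...,::-1])
s=sensors.state(); print(s["contact_force"],s["wrist_torque"],s["ee_rot"])
E
```

```text
[-12.79978142  -0.46702996   4.87565417] [ 0.03145618  2.3794124  -0.22136282] [-8.04230758e-03  9.99957942e-01 -5.47693041e-04 -4.37449811e-03]
[-12.10116324   0.03694024   5.05270148] [ 0.02789174  2.47614685 -0.21568759] [-8.07726830e-03  9.99957905e-01 -5.58702525e-04 -4.31679646e-03]
```

View pics/scene18.png

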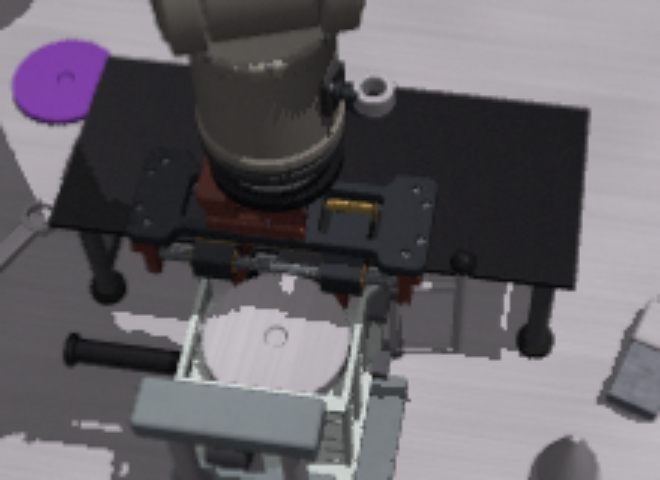

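```bash
python3 -m crank '[0.005,0,-0.001,0,0,0,0.57,0.009,0,-0.001,0,-0.03,0,0.57,0.009,0,-0.001,0,-0.06,0,0.57,0.009,0,-0.001,0,-0.06,0,0.57,0.006,0,-0.001,0,-0.06,0,0.57,0.004,0,-0.001,0,-0.06,0,0.57,0.002,0,-0.001,0,-0.06,0,0.57,0.002,0,-0.001,0,-0.06,0,0.57]'; python3 sgo.py -48.2 0 112.5 90;python3 - <<'E'
from h import *
s=sensors.state(); print(s["contact_force"],s["wrist_torque"],s["ee_rot"])
E
```

```text
time_s: 32.35
ee_pos: [0.6024, -0.0467, 0.1122]
ee_rot: [-0.008, 1.0, -0.0, 0.028]
contact_force: [-5.9, -0.5, 3.8]
finger_gap: 0.0501
stand pos mm [-47.9   0. ]
t 32.35 pos [ 0.6024 -0.0467  0.1122] yaw_ty 90.92 F [-5.9 -0.5  3.8] gap 0.0501
rel [ 0.0003 -0.     -0.0004] [-0.0005  0.0564  0.0003]
[-5.92405488 -0.51969165  3.76813221] [-0.0531343   1.10585384 -0.18067463] [-8.02046026e-03  9.99570460e-01 -1.26309840e-05  2.81880699e-02]
```

```bash
python3 -m crank '[-0.001,0,0,0,0,0,0.57,-0.002,0,0,0,0,0,0.57,-0.002,0,0,0,0,0,0.57]'; python3 sgo.py -48.2 0 112.5 90; python3 -m crank '[-0.001,0,0,0,0,0,0.57,-0.002,0,0,0,0,0,0.57,-0.002,0,0,0,0,0,0.57]'; python3 sgo.py -48.2 0 112.5 90;python3 - <<'E'
from h import *
s=sensors.state(); print(s["contact_force"],s["wrist_torque"],s["ee_rot"])
E
```

```text
time_s: 32.65
ee_pos: [0.6026, -0.0468, 0.1116]
ee_rot: [-0.008, 1.0, -0.0, 0.026]
contact_force: [-9.2, -0.9, 5.2]
finger_gap: 0.0499
stand pos mm [-47.7  -0. ]
t 32.65 pos [ 0.6026 -0.0468  0.1116] yaw_ty 90.91 F [-9.2 -0.9  5.2] gap 0.0499
rel [ 0.0004  0.     -0.001 ] [-0.0008  0.0528  0.0002]
time_s: 32.95
ee_pos: [0.6027, -0.0467, 0.1109]
ee_rot: [-0.008, 1.0, -0.0, 0.024]
contact_force: [-13.9, -0.7, 5.5]
finger_gap: 0.0501
stand pos mm [-47.6   0. ]
t 32.95 pos [ 0.6027 -0.0467  0.1109] yaw_ty 90.9 F [-13.9  -0.7   5.5] gap 0.0501
rel [ 0.0005 -0.     -0.0017] [-0.001   0.0489  0.    ]
[-13.89756782  -0.74806187   5.46268705] [ 0.01134094  2.80041736 -0.29504388] [-7.86958034e-03  9.99670042e-01 -3.03670306e-04  2.44496438e-02]
```

```bash
python3 -m crank '[0.006,0,-0.001,0,0,0,0.57,0.02,0,-0.001,0,0,0,0.57,0.04,0,-0.001,0,0.025,0,0.57,0.05,0,-0.04,0,0.05,0,0.57,0.05,0,-0.09,0,0.05,0,0.57,0.05,0,-0.14,0,0.05,0,0.57,0.05,0,-0.18,0,0.05,0,0.57,0.05,0,-0.18,0,0.05,0,0.57]'; python3 sgo.py -52 109 250 0; python3 q.py; python3 - <<'E'
from h import *
for n in("scene","top"):
  m=eyes.camera_model(n)
  p,d=eyes.capture(n);cv2.imwrite(f"pics/{n}19.png",cv2.resize(p[140:340,140:360,::-1],None,fx=3,fy=3) if n=="scene" else p[...,::-1])
  W=cloud(d,m); S=(W[...,:2]-O)@RS
  sel=(W[...,2]>.186)&(W[...,2]<.205)&(d>0)&(abs(S[...,0]+.052)<.03)&(abs(S[...,1]-.109)<.03); print(n,"knob stand",S[sel].mean(0),np.percentile(W[sel][:,2],[5,95]),sel.sum())
E
```

```text
time_s: 33.75
ee_pos: [0.5496, -0.0467, 0.2957]
ee_rot: [-0.008, 1.0, -0.001, 0.01]
contact_force: [0.7, 0.3, 0.7]
finger_gap: 0.0503
stand pos mm [-100.7    0.9]
t 33.75 pos [ 0.5496 -0.0467  0.2957] yaw_ty 90.96 F [0.7 0.3 0.7] gap 0.0503
rel [-0.0479  0.1081  0.0466] [0.0146 0.0165 1.5718]
top thick top - deck 0.04943728048840326 q 0.05343728048840328 1264
scene thick top - deck 0.04903695469551393 q 0.053036954695513935 1043
scene knob stand [-0.04897821  0.10903164] [0.18727249 0.19530532] 56
top knob stand [-0.05356686  0.10760086] [0.18785101 0.1950337 ] 48
```

View pics/scene19.png

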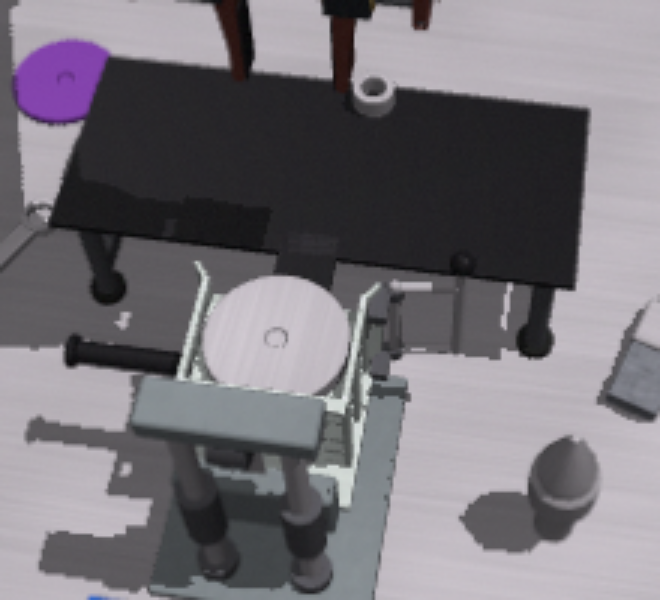

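View pics/top19.png

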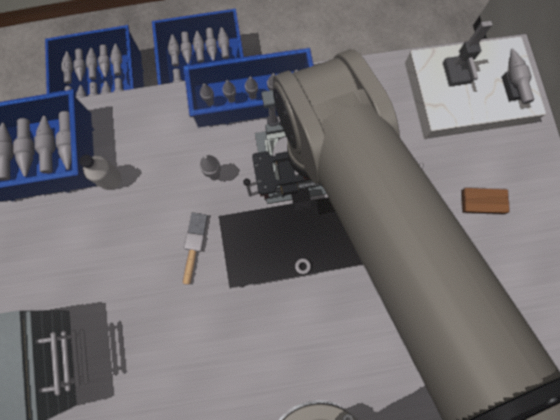

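```bash
python3 -m crank '[-0.03,0.108,0,0.0146,0,1.57,0.57,-0.048,0.108,0,0,0,1.57,0.57,-0.048,0.108,0,0,0,1.57,0.57,-0.048,0.108,0,0,0,1.57,0.57,-0.048,0.108,0,0,0,1.57,0.57,-0.048,0.108,0,0,0,1.57,0.57,-0.048,0.108,0.0,0,0,1.57,0.57,-0.048,0.108,0.0,0,0,1.57,0.57]'; python3 sgo.py -51 108.5 250 0
```

```text
time_s: 34.75
ee_pos: [0.5921, 0.0612, 0.2876]
ee_rot: [0.549, 0.836, 0.001, 0.003]
contact_force: [0.5, 0.5, 0.4]
finger_gap: 0.05
stand pos mm [-56.5 108.1]
t 34.75 pos [0.5921 0.0612 0.2876] yaw_ty 23.39 F [0.5 0.5 0.4] gap 0.05
rel [-0.0017  0.0051  0.0377] [0.0057 0.0017 0.3925]
```

```bash
python3 -m crank '[-0.002,0.005,0.01,0.004,0,0.393,0.57,-0.002,0.005,0.02,0.004,0,0.393,0.57,-0.002,0.005,0.037,0.004,0,0.393,0.57,-0.002,0.005,0.037,0.004,0,0.393,0.57,-0.002,0.005,0.037,0.004,0,0.393,0.57,-0.002,0.005,0.037,0.004,0,0.393,0.57]'; python3 sgo.py -51 108.5 181 0;python3 - <<'E'
from h import *
for n in("scene","wrist"):
  m=eyes.camera_model(n)
  p,d=eyes.capture(n);cv2.imwrite(f"pics/{n}20.png",cv2.resize(p[140:340,140:360,::-1],None,fx=3,fy=3) if n=="scene" else p[...,::-1])
  W=cloud(d,m); S=(W[...,:2]-O)@RS
  sel=(W[...,2]>.186)&(W[...,2]<.2)&(d>0)&(abs(S[...,0]+.052)<.015)&(abs(S[...,1]-.109)<.015); print(n,"knob stand",S[sel].mean(0),np.percentile(W[sel][:,2],[5,95]) if sel.any() else 0,sel.sum())
E
```

```text
time_s: 35.35
ee_pos: [0.5988, 0.0616, 0.2531]
ee_rot: [0.699, 0.715, 0.002, 0.002]
contact_force: [0.7, -0.0, 0.3]
finger_gap: 0.0502
stand pos mm [-49.8 108.4]
t 35.35 pos [0.5988 0.0616 0.2531] yaw_ty 1.32 F [ 0.7 -0.   0.3] gap 0.0502
rel [ 0.0001 -0.0017  0.0721] [0.0057 0.0009 0.0073]
scene knob stand [-0.04899394  0.10891738] [0.18757878 0.1955276 ] 55
wrist knob stand [-0.05236813  0.11102136] [0.18774195 0.19456975] 339
```

View pics/wrist20.png

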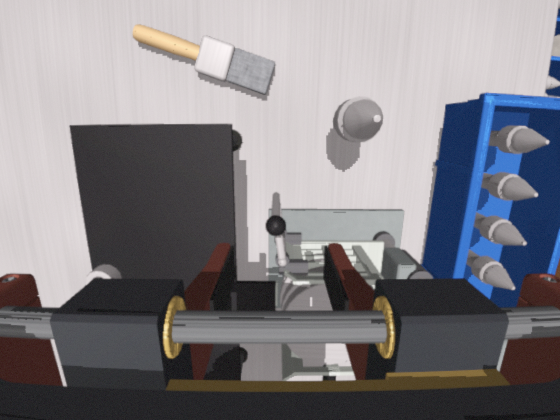

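View pics/scene20.png

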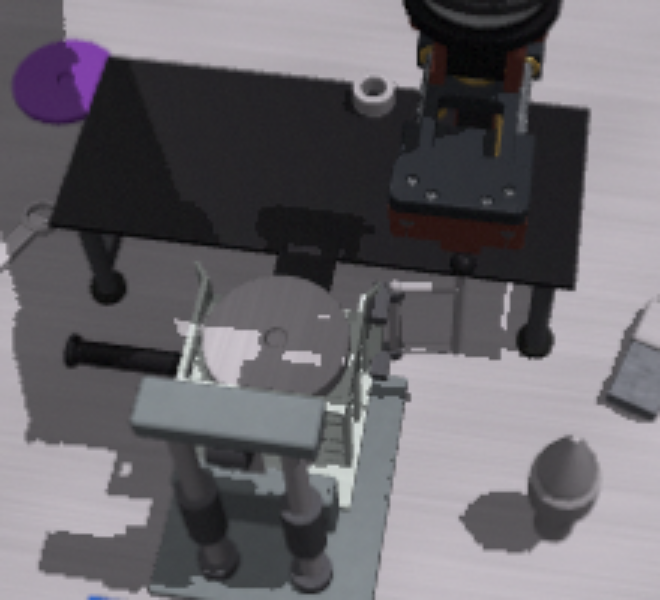

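```bash
python3 -m crank '[0.001,-0.002,0.03,0.004,0,0.007,0.57,0.001,-0.002,0.06,0.004,0,0.007,0.57,0.001,-0.002,0.07,0.004,0,0.007,0.5,0.001,-0.002,0.07,0.004,0,0.007,0.4,0.001,-0.002,0.07,0.004,0,0.007,0.3,0.001,-0.002,0.07,0.004,0,0.007,0.1,0.001,-0.002,0.07,0.004,0,0.007,0]' 15; python3 -m crank '[0,0,0,0,0,0,0,0,0,0,0,0,0,0]' 15; python3 sgo.py -51 108.5 181 0;python3 - <<'E'
from h import *
for n in("scene","wrist"):
  p,d=eyes.capture(n);cv2.imwrite(f"pics/{n}21.png",cv2.resize(p[140:340,140:360,::-1],None,fx=3,fy=3) if n=="scene" else p[...,::-1])
E
```

```text
time_s: 36.15
ee_pos: [0.5979, 0.0627, 0.1844]
ee_rot: [0.702, 0.712, 0.001, 0.002]
contact_force: [0.7, -1.1, 1.0]
finger_gap: 0.0151
time_s: 36.35
ee_pos: [0.5978, 0.0627, 0.1842]
ee_rot: [0.702, 0.712, 0.001, 0.002]
contact_force: [-0.8, 1.1, 4.6]
finger_gap: 0.0146
stand pos mm [-50.8 109.5]
t 36.35 pos [0.5978 0.0627 0.1842] yaw_ty 0.8 F [-0.8  1.1  4.6] gap 0.0146
rel [-0.001  -0.0003  0.0032] [ 0.0039  0.0008 -0.0017]
```

View pics/wrist21.png

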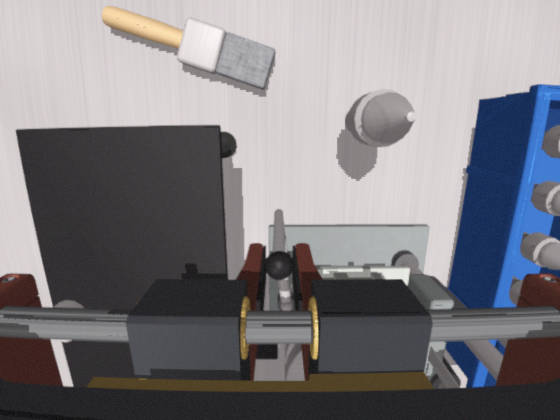

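View pics/scene21.png

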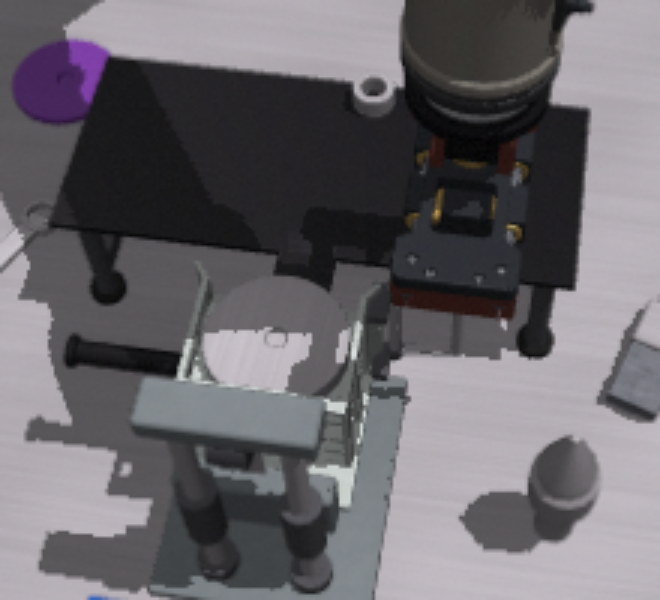

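```bash
python3 -m crank '[-0.0022,-0.0096,0,0,0,0,0,-0.0065,-0.0181,0,0,0,0,0,-0.0125,-0.0254,0,0,0,0,0,-0.0201,-0.0312,0,0,0,0,0,-0.0287,-0.0351,0,0,0,0,0,-0.038,-0.037,0,0,0,0,0,-0.0475,-0.0368,0,0,0,0,0,-0.0561,-0.0347,0,0,0,0,0]' 15; python3 sgo.py -46 26 181 0;python3 - <<'E'
from h import *
for n in("scene","wrist"):
  p,d=eyes.capture(n);cv2.imwrite(f"pics/{n}22.png",cv2.resize(p[140:340,140:360,::-1],None,fx=3,fy=3) if n=="scene" else p[...,::-1])
E
```

```text
time_s: 37.25
ee_pos: [0.5625, 0.0062, 0.1834]
ee_rot: [0.702, 0.712, 0.0, 0.0]
contact_force: [-2.2, 4.2, 4.4]
finger_gap: 0.0147
stand pos mm [-86.9  53.6]
t 37.25 pos [0.5625 0.0062 0.1834] yaw_ty 0.84 F [-2.2  4.2  4.4] gap 0.0147
rel [-0.0275  0.041   0.0024] [ 0.001   0.0003 -0.001 ]
```

View pics/wrist22.png

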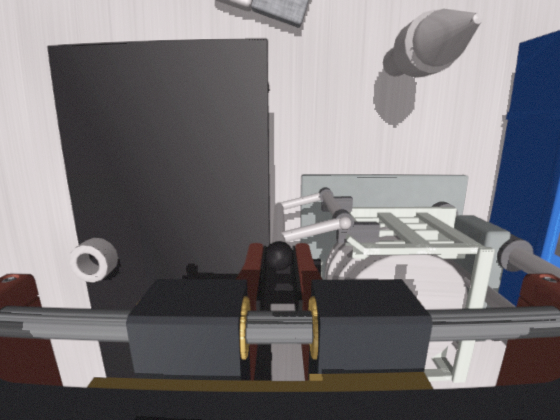

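View pics/scene22.png

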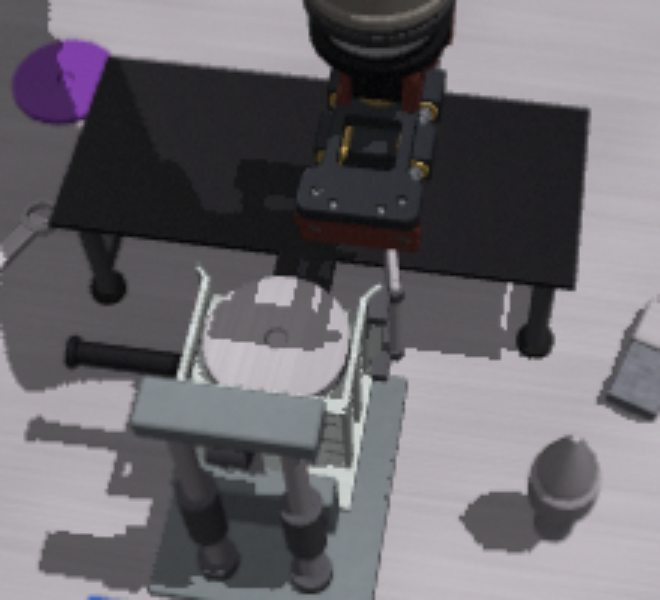

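```bash
python3 -m crank '[-0.0079,0.0039,0,0,0,0,0,-0.0148,0.0093,0,0,0,0,0,-0.0204,0.016,0,0,0,0,0,-0.0243,0.0231,0,0,0,0,0,-0.0267,0.0308,0,0,0,0,0,-0.0274,0.0358,0,0,0,0,0,-0.0276,0.0395,0,0,0,0,0,-0.0276,0.0405,0,0,0,0,0]' 15; python3 sgo.py -46 26 181 0;python3 - <<'E'
from h import *
for n in("scene","wrist"):
  p,d=eyes.capture(n);cv2.imwrite(f"pics/{n}23.png",cv2.resize(p[140:340,140:360,::-1],None,fx=3,fy=3) if n=="scene" else p[...,::-1])
E
```

```text
time_s: 38.15
ee_pos: [0.5999, -0.0338, 0.1805]
ee_rot: [0.705, 0.709, -0.008, 0.002]
contact_force: [-5.4, -20.0, 1.3]
finger_gap: 0.0112
stand pos mm [-50.2  13. ]
t 38.15 pos [ 0.5999 -0.0338  0.1805] yaw_ty 0.32 F [ -5.4 -20.    1.3] gap 0.0112
rel [ 0.0131  0.0041 -0.0008] [-0.0089  0.0151 -0.0101]
```

View pics/wrist23.png

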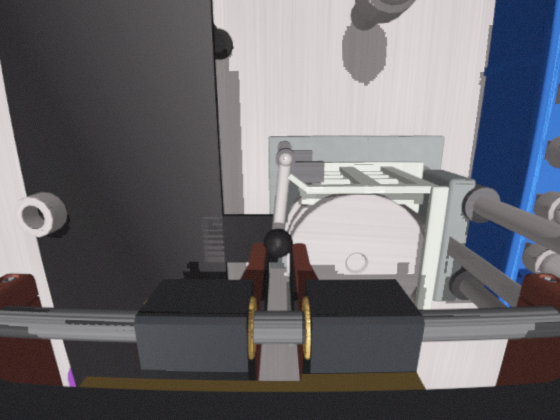

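```bash
python3 -m crank '[-0.01,0,0,0,0,0,0.1,-0.01,0,0,0,0,0,0.3,-0.01,0,0,0,0,0,0.4,-0.01,0,0,0,0,0,0.4]' 10; python3 sgo.py -46 26 181 0;python3 - <<'E'
from h import *
for n in("scene","wrist"):
  m=eyes.camera_model(n)
  p,d=eyes.capture(n);cv2.imwrite(f"pics/{n}24.png",cv2.resize(p[140:340,140:360,::-1],None,fx=3,fy=3) if n=="scene" else p[...,::-1])
  W=cloud(d,m); S=(W[...,:2]-O)@RS
  sel=(W[...,2]>.183)&(W[...,2]<.2)&(d>0)&(abs(S[...,0]+.05)<.02)&(abs(S[...,1]-.028)<.02); print(n,"knob stand",S[sel].mean(0),np.percentile(W[sel][:,2],[5,95]) if sel.any() else 0,sel.sum())
E
```

```text
time_s: 38.65
ee_pos: [0.6046, -0.0296, 0.1834]
ee_rot: [0.702, 0.713, 0.001, 0.001]
contact_force: [-0.2, -0.1, -0.4]
finger_gap: 0.0306
stand pos mm [-45.4  17.1]
t 38.65 pos [ 0.6046 -0.0296  0.1834] yaw_ty 0.88 F [-0.2 -0.1 -0.4] gap 0.0306
rel [ 0.0089 -0.0006  0.0024] [ 0.0028 -0.0004 -0.0004]
scene knob stand [nan nan] 0 0
wrist knob stand [-0.05446761  0.02693105] [0.1840954  0.19789487] 909<stdin>:6: RuntimeWarning: Mean of empty slice.
  ret = um.true_divide(
```

View pics/wrist24.png

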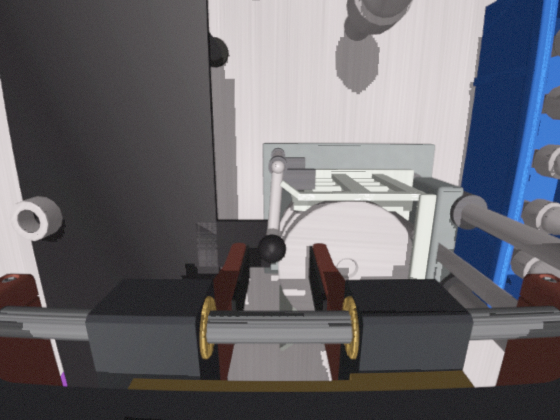

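View pics/scene24.png

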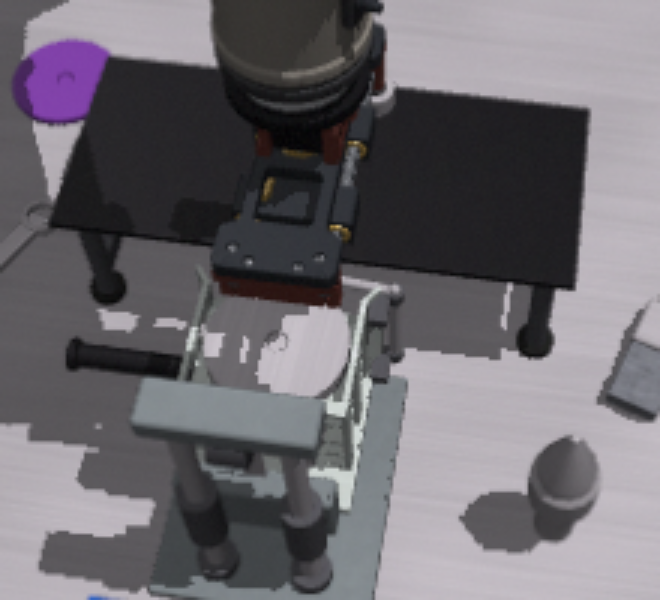

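```bash
python3 -m crank '[0.005,0,0,0,0,0,0.35,0.009,0,0,0,0,0,0.35,0.009,0.003,0,0,0,0,0.35,0.009,0.005,0,0,0,0,0.35,0.009,0.007,0,0,0,0,0.35,0.009,0.008,0,0,0,0,0.35,0.009,0.008,0,0,0,0,0.35]' 10; python3 sgo.py -38.7 26 181 0;python3 - <<'E'
from h import *
for n in("wrist",):
  p,d=eyes.capture(n);cv2.imwrite(f"pics/{n}25.png",cv2.resize(p[140:340,140:360,::-1],None,fx=3,fy=3) if n=="scene" else p[...,::-1])
E
```

```text
time_s: 39.45
ee_pos: [0.6118, -0.0221, 0.183]
ee_rot: [0.702, 0.712, -0.0, 0.001]
contact_force: [-2.6, 0.5, 1.9]
finger_gap: 0.0309
stand pos mm [-38.1  24.5]
t 39.45 pos [ 0.6118 -0.0221  0.183 ] yaw_ty 0.79 F [-2.6  0.5  1.9] gap 0.0309
rel [ 0.0015 -0.0006  0.002 ] [ 0.0009  0.001  -0.002 ]
```

View pics/wrist25.png

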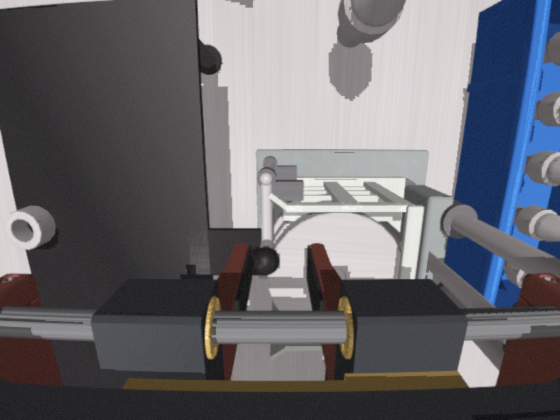

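```bash
python3 -m crank '[0.001,0.001,0,0,0,0,0.35,0.001,0.002,0,0,0,0,0.35,0.001,0.002,0,0,0,0,0.35]'; python3 sgo.py -38.7 26 181 0; python3 -m crank '[0,0.001,0,0,0,0,0.35,0,0.002,0,0,0,0,0.35,0,0.002,0,0,0,0,0.35]'; python3 sgo.py -38.7 26 181 0
```

```text
time_s: 39.8
ee_pos: [0.6122, -0.022, 0.1827]
ee_rot: [0.702, 0.712, -0.002, 0.0]
contact_force: [-8.1, -1.3, 5.5]
finger_gap: 0.0309
stand pos mm [-37.8  24.6]
t 39.8 pos [ 0.6122 -0.022   0.1827] yaw_ty 0.77 F [-8.1 -1.3  5.5] gap 0.0309
rel [ 0.0014 -0.0009  0.0017] [-0.0025  0.0025 -0.0023]
time_s: 40.1
ee_pos: [0.6124, -0.022, 0.182]
ee_rot: [0.702, 0.712, -0.003, -0.001]
contact_force: [-12.9, -1.4, 5.7]
finger_gap: 0.031
stand pos mm [-37.5  24.6]
t 40.1 pos [ 0.6124 -0.022   0.182 ] yaw_ty 0.77 F [-12.9  -1.4   5.7] gap 0.031
rel [ 0.0014 -0.0012  0.001 ] [-0.0064  0.0027 -0.0023]
```

```bash
python3 -m crank '[0,-0.006,0,0,0,0,0.4,0,-0.012,0,0,0,0,0.5,0,-0.012,0,0,0,0,0.5,0,-0.012,-0.02,0,0,0,0.57,0,-0.012,-0.06,0,0,0,0.57,0,-0.012,-0.1,0,0,0,0.57,0,-0.03,-0.13,0,0,0,0.57,0,-0.03,-0.13,0,0,0,0.57]'; python3 sgo.py -150 60 330 0;python3 - <<'E'
from h import *
for n in("wrist","scene"):
  m=eyes.camera_model(n)
  p,d=eyes.capture(n);cv2.imwrite(f"pics/{n}26.png",cv2.resize(p[140:340,140:360,::-1],None,fx=3,fy=3) if n=="scene" else p[...,::-1])
  W=cloud(d,m); S=(W[...,:2]-O)@RS
  sel=(W[...,2]>.18)&(W[...,2]<.2)&(d>0)&(abs(S[...,0]+.048)<.02)&(abs(S[...,1]-.026)<.02); print(n,"knob stand",S[sel].mean(0),np.percentile(W[sel][:,2],[5,95]) if sel.any() else 0,sel.sum())
E
```

```text
time_s: 40.9
ee_pos: [0.5875, -0.0208, 0.3185]
ee_rot: [0.702, 0.712, 0.003, 0.004]
contact_force: [-0.1, 0.1, 0.7]
finger_gap: 0.0501
stand pos mm [-62.4  26.2]
t 40.9 pos [ 0.5875 -0.0208  0.3185] yaw_ty 0.8 F [-0.1  0.1  0.7] gap 0.0501
rel [ 0.0336 -0.0876 -0.0126] [ 0.011   0.0014 -0.0017]
wrist knob stand [-0.04694025  0.02728174] [0.1827264  0.18959616] 206
scene knob stand [-0.04232775  0.02586064] [0.18237048 0.19093174] 54
```

View pics/wrist26.png

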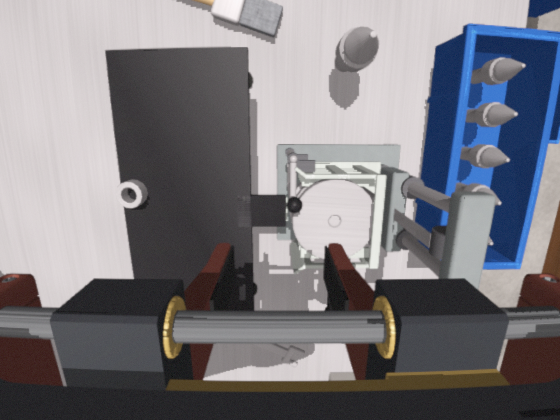

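View pics/scene26.png

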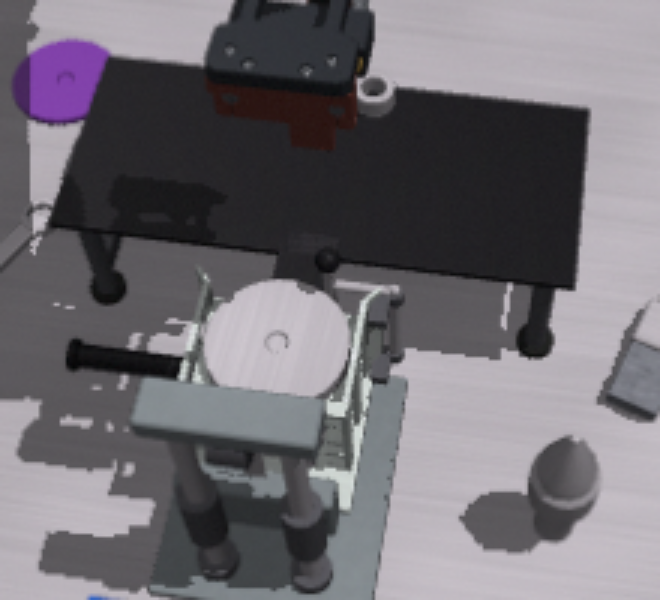

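```bash
python3 - <<'E'
import cv2
a=cv2.imread('pics/wrist26.png'); cv2.imwrite('pics/w26c.png',cv2.resize(a[130:280,240:420],None,fx=4,fy=4,interpolation=cv2.INTER_CUBIC))
E
python3 sgo.py -290 0 250 90
```

```text
stand pos mm [-63.5  25.6]
t 41.0 pos [ 0.5864 -0.0214  0.3138] yaw_ty 0.79 F [-0.3  0.2 -0. ] gap 0.05
rel [-0.0259 -0.2267  0.0628] [ 0.0023  0.0046 -1.5727]
```

View pics/w26c.png

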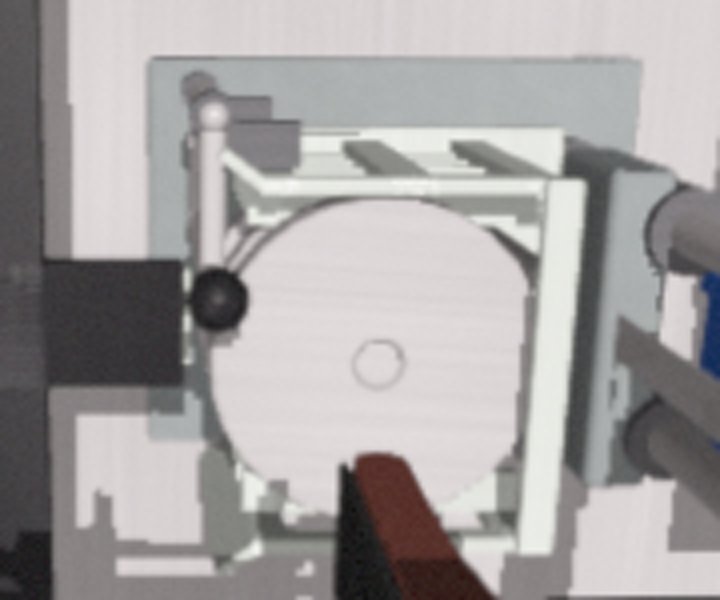

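```bash
python3 -m crank '[-0.02,-0.05,0,0,0,0,0.57,-0.05,-0.1,0,0,0,0,0.57,-0.05,-0.15,0,0,0,0,0.57,-0.05,-0.15,0,0,0,0,0.57,-0.05,-0.15,0,0,0,0,0.57]'; python3 - <<'E'
from h import *
for n in("wrist","top"):
  m=eyes.camera_model(n)
  p,d=eyes.capture(n); cv2.imwrite(f"pics/{n}27.png",p[...,::-1]); W=cloud(d,m)
  if n=="wrist":
    S=(W[...,:2]-O)@RS; X=np.dstack([S,W[...,2:]])
    q=None
    for lab,z in (("thick_home",.0),): pass
    sel=(d>0)&(abs(S[...,1])<.012)&(S[...,0]>-.075)&(S[...,0]<-.03)&(W[...,2]>.02)
    P=X[sel]; 
    for z0 in np.arange(.04,.16,.005):
        k=(P[:,2]>=z0)&(P[:,2]<z0+.005)
        if k.any(): print(round(z0,3),"min x",np.round(1e3*np.percentile(P[k,0],[5,50]),1),k.sum())
    u=project([*s2w(-.03,0),.12],m)[0].astype(int); print(u)
    c=p[max(0,u[1]-75):u[1]+75,max(0,u[0]-90):u[0]+90,::-1]; cv2.imwrite("pics/w27c.png",cv2.resize(c,None,fx=4,fy=4,interpolation=cv2.INTER_CUBIC))
E
python3 q.py
```

```text
time_s: 41.5
ee_pos: [0.4354, -0.074, 0.3122]
ee_rot: [0.703, 0.712, -0.0, 0.001]
contact_force: [-0.2, 0.3, 0.3]
finger_gap: 0.0502
0.085 min x [-44.4 -43.2] 17
0.09 min x [-43.5 -43.4] 2
0.095 min x [-48. -47.] 9
0.1 min x [-47.8 -46.2] 88
0.105 min x [-73.6 -62. ] 414
0.11 min x [-74.1 -65.6] 32
0.115 min x [-46.6 -45.3] 34
0.12 min x [-46.4 -45.5] 45
0.125 min x [-45.9 -43.5] 128
0.13 min x [-46.  -43.9] 13
0.135 min x [-45.3 -44.4] 2
0.14 min x [-46.2 -45.5] 51
0.145 min x [-46.7 -45.5] 44
0.15 min x [-46.1 -38.8] 368
0.155 min x [-45.1 -42.8] 2
[440 171]
top thick top - deck 0.04406285743178223 q 0.04806285743178222 1231
scene thick top - deck 0.044128363659190914 q 0.04812836365919092 1035
```

View pics/w27c.png

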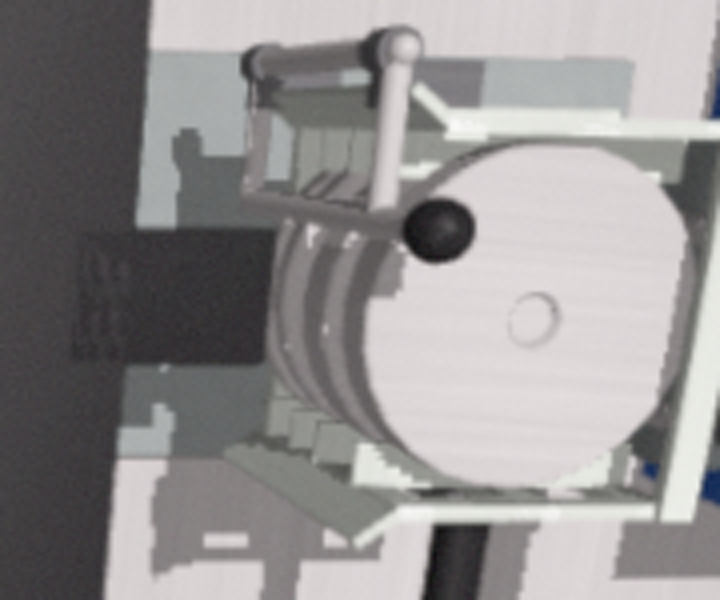

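View pics/top27.png

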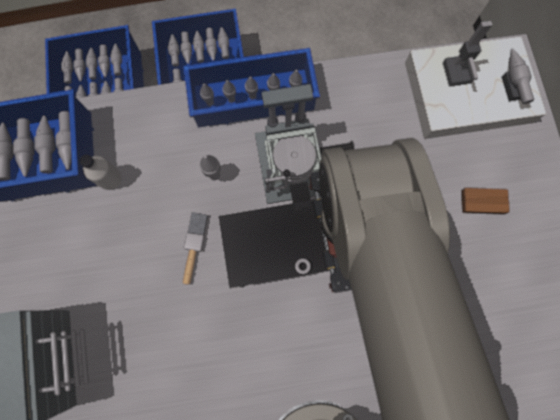

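Depth puts the disc fronts at about x = -46 mm, but the thin one reads between -46.2 and -47.8. I'll overlay the predicted home rims on the picture to check.

```bash
python3 - <<'E'
from h import *
m=eyes.camera_model("wrist"); a=cv2.imread("pics/wrist27.png")
q=.0481
u0,v0,f=360,100,6
b=cv2.resize(a[v0:v0+100,u0:u0+130],None,fx=f,fy=f,interpolation=cv2.INTER_CUBIC)
c=b.copy()
t=np.radians(np.arange(120,241,1))
def poly(z,dx,col):
    P=np.array([[*s2w(.046*np.cos(k)+dx,.046*np.sin(k)),z] for k in t])
    uv=(project(P,m)-[u0,v0]+.5)*f
    cv2.polylines(c,[uv.astype(np.int32).reshape(-1,1,2)],False,col,1)
poly(.106+q,0,(0,0,255)); poly(.082+q,0,(0,200,0)); poly(.058+q,0,(255,0,0)); poly(.058+q,-.003,(255,255,0)); poly(.041+q,0,(255,0,255)); poly(.048+q,0,(0,200,255))
cv2.imwrite("pics/ov.png",c); cv2.imwrite("pics/ovb.png",b)
E
```

View pics/ov.png

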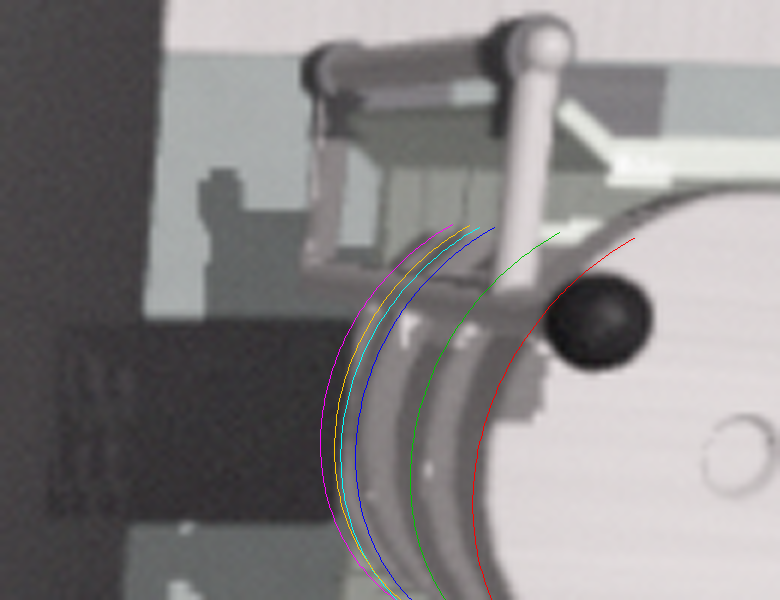

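View pics/ovb.png

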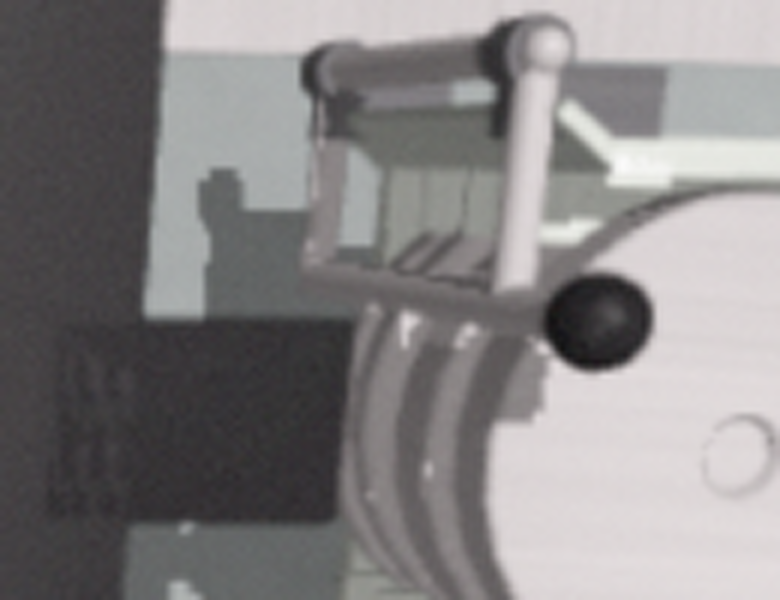

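```bash
python3 - <<'E'
from h import *
m=eyes.camera_model("wrist"); a=cv2.imread("pics/wrist27.png").astype(float).mean(-1); q=.0481
for r in (168,171,174,177,180):
    print(r,"cols 410..446",a[r-1:r+2,410:447].mean(0).round(0).astype(int).tolist())
t=np.radians(np.arange(140,221,.25))
for nm,z,dx in(("thick",.106,0),("s3",.082,0),("thin",.058,0),("thin-1",.058,-.001),("thin-3",.058,-.003),("thin bottom",.051,0)):
    uv=project(np.array([[*s2w(.046*np.cos(k)+dx,.046*np.sin(k)),z+q] for k in t]),m)
    print(nm,[round(float(uv[np.argmin(abs(uv[:,1]-r)),0]),1) for r in(168,171,174,177,180)])
E
```

```text
168 cols 410..446 [51, 51, 52, 51, 50, 49, 53, 75, 100, 99, 104, 121, 132, 132, 133, 130, 113, 96, 94, 94, 94, 102, 121, 132, 136, 132, 122, 102, 95, 94, 93, 93, 102, 119, 131, 136, 136]
171 cols 410..446 [50, 52, 51, 52, 53, 50, 59, 88, 101, 96, 111, 126, 131, 133, 131, 123, 99, 95, 95, 95, 98, 115, 130, 133, 134, 126, 107, 95, 94, 95, 98, 119, 168, 194, 201, 201, 201]
174 cols 410..446 [51, 51, 50, 49, 51, 53, 64, 103, 112, 102, 113, 126, 131, 131, 129, 122, 101, 94, 93, 95, 102, 125, 134, 135, 134, 125, 103, 96, 97, 98, 107, 155, 197, 214, 216, 216, 217]
177 cols 410..446 [51, 51, 51, 52, 52, 52, 76, 113, 123, 106, 107, 122, 128, 133, 130, 120, 102, 95, 96, 98, 124, 158, 139, 135, 133, 120, 101, 97, 98, 97, 111, 166, 204, 214, 215, 216, 216]
180 cols 410..446 [52, 52, 52, 50, 53, 55, 86, 121, 128, 113, 103, 117, 131, 132, 131, 121, 102, 98, 95, 101, 123, 137, 134, 133, 129, 115, 99, 97, 97, 98, 120, 173, 205, 213, 215, 214, 214]
thick [441.0, 440.1, 439.3, 438.8, 438.5]
s3 [429.5, 428.8, 428.3, 428.0, 427.9]
thin [419.5, 419.1, 418.8, 418.8, 419.0]
thin-1 [418.7, 418.2, 418.0, 418.0, 418.2]
thin-3 [417.1, 416.6, 416.4, 416.3, 416.6]
thin bottom [416.9, 416.5, 416.3, 416.4, 416.7]
```

Measured rim edges against predicted ones: slot 3's fixed disc is offset +2.1 px, the thick disc +2.0 px and the thin disc +1.5 px. At about 0.8 px/mm, both loaded discs sit within about 1 mm of the fixed disc, so both are home. The bar is shut and the arm is clear, so I hand in.

```bash
python3 -c "
from bench import sign_off
print(sign_off())"
```

```text
the job is handed in; nothing more can be done
None
```

Both discs are loaded, the retaining bar is shut, and the job is handed in after about 42 s of the 72 s allowed; no verdict was reported. I lowered the magazine and slid the thick disc into the top slot, then raised it and slid the thin disc into the low slot. Last, I swung the bar shut by its knob.

**Discs:** Each disc was pushed until it stopped hard, at 14–17 N. In the last picture both rims line up to about 1 mm with the fixed disc in the third slot. Depth readings of the thin disc's front were noisier, between -46.2 and -47.8 mm against a nominal -46 mm.

**Retaining bar:** It stopped hard at 13 N. The knob was then measured at (-47, 27) mm against (-46, 26) mm nominal.

**Left alone:** The bush, the point, the brush and the purple disc were still in place in the last pictures. I saw no change to the spanner, but the arm hides it in the final view.

Three things did not go as planned:
- **Thin disc:** The first push stopped about 1.4 mm short, most likely because the fingers met the thick disc above it. I tilted the tool about 3° and pushed the disc home.
- **Knob:** The fingers slipped along it near the end, with a side force of about 20 N. I let go and pushed the bar the rest of the way with one finger.
- **Magazine height:** It sank from about 57 to 48 mm during the thin-disc and bar pushes. The thin disc was already in its slot by then.

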